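# Load valve spools into the gravity magazine in build order

### The job

Load the three steel valve spools one at a time into the sloping gravity magazine so that they roll down and come out in build order: the thickest first against the stop, then the medium one, then the thinnest, every spool lying across the ramp with its flat tang at the side with the low lip. Two spools stand in the kit tray and one lies in a vee rest; the empty vee rest is there for laying a standing spool down and taking it again across its middle. The lands are finished: set the spools down, never let one drop, keep them off the bare bench top, and leave the other things on the bench and in the tray where they are.

Things in the scene. Friction and masses are not known exactly. Their poses are not given: they have to be found in the camera images.
- spool_thick: Thickest valve spool, plain ground steel, lightly oiled, loose: round barrel 80 mm long, 32 mm diameter (end lands 18 mm and a middle land 22 mm wide, grooves 4 mm deep between) and at one end, on the axis, a flat tang 14 x 8 mm, 16 mm long; 96 mm in all. Origin: on the axis at mid-barrel. z: along the axis, from plain end to tang. Starts standing in any compartment of the kit tray, tang up.
- spool_medium: Medium valve spool, plain ground steel, lightly oiled, loose: round barrel 80 mm long, 26 mm diameter (end lands 18 mm and a middle land 22 mm wide, grooves 4 mm deep between) and at one end, on the axis, a flat tang 14 x 8 mm, 16 mm long; 96 mm in all. Origin: on the axis at mid-barrel. z: along the axis, from plain end to tang. At the start it lies in the groove of vee_a.
- spool_thin: Thinnest valve spool, plain ground steel, lightly oiled, loose: round barrel 80 mm long, 20 mm diameter (end lands 18 mm and a middle land 22 mm wide, grooves 4 mm deep between) and at one end, on the axis, a flat tang 14 x 8 mm, 16 mm long; 96 mm in all. Origin: on the axis at mid-barrel. z: along the axis, from plain end to tang. Starts standing in any compartment of the kit tray, tang up.
- spool_thick_tang (a point): Middle of the tang of the thick spool, on its axis, 48 mm from the middle of the barrel.
- spool_medium_tang (a point): Middle of the tang of the medium spool, on its axis, 48 mm from the middle of the barrel.
- spool_thin_tang (a point): Middle of the tang of the thin spool, on its axis, 48 mm from the middle of the barrel.
- magazine: Bench-top gravity magazine, fixed, bare aluminium on a grey base 260 x 120 mm. Origin: centre of its underside; z up. A ramp 250 mm long rises along +x by 0.21 rad (12 degrees), 45 mm high at its low end. Spools lie across it (axis along y) and roll and slide down to -x by themselves. Channel 106 mm wide inside: low lip 14 mm high at +y, tall plate 45 mm high at -y, top edge bent 10 mm outward. Side walls 6 mm, with slick white facings.
- magazine_stop (a point): Foot of the magazine's stop, on the ramp surface in mid-channel at the low end: two upright tabs 24 mm high, square to the ramp, with a gap between. The high end of the ramp is open.
- load_point (a point): Point on the ramp surface 165 mm up the ramp from the stop, 8 mm off mid-channel towards the tall plate: with a spool's mid-barrel over it and its tang to the lip, there are 5 mm to spare at each end. A good place to lay a spool on the ramp.
- rest_1 (a point): Where the mid-barrel point of the thickest spool lies when it rests against the stop, tang to the lip, with equal gaps at its ends.
- rest_2 (a point): The same for the medium spool when it rests against the thickest one.
- rest_3 (a point): The same for the thinnest spool when it rests against the medium one.
- vee_a: Vee rest, fixed, holding the medium spool at the start, which lies along the groove, centred within 3 mm, tang towards the rest's +x. Origin: centre of its underside; the groove runs along x. Grey base 86 x 50 x 10 mm with two white nylon vee plates 8 mm thick, 31 mm either side of the middle; the 54 mm between them is open down to the base.
- vee_b: Vee rest, fixed, empty at the start, same make and sizes as vee_a; its groove (along x) points roughly away from the robot. Both: groove 90 degrees wide, apex 26 mm above the bench, arms reaching 23 mm above the apex and 28 mm to either side. A spool of radius r lies with its axis 26 mm + 1.41 r above the bench.
- tray: Shallow blue kit tray, fixed, 70 x 196 x 30 mm, wall 4 mm, floor 4 mm, with three compartments in a row along its y axis, 64 mm apart. Origin: centre of its underside. Two hold a standing spool each, the third the cartridge.
- cartridge: Bystander: brass and steel cartridge valve, 33 mm across, 78 mm high, loose, standing in the third compartment of the tray. Origin: centre of its underside.
- jar: Bystander: white jar with black lid, 62 mm across, 68 mm high, loose. Origin: centre of its underside.
- wrench: Bystander: steel open-end wrench 180 mm long lying flat on the bench near the robot, loose. Origin: on its underside.
- valve_bank: Bystander: black valve block with three sections, 85 x 138 x 85 mm, with round caps 34 mm out to +x and 12 mm to -x, 6 kg, standing loose beyond the vee rests. Origin: centre of its underside.
- table: The bench with its bare steel top at height 0.
Things that resemble listed ones, but are neither listed nor needed, are in the scene too. What is shaped like the spool_thick but blue is not meant. What is shaped like the spool_medium but blue is not meant.

How it is judged:
On the way, in this order (a step that is already met when the one before it is completed fails the run):
1. the thickest spool lies at rest against the stop, tang at the lip side, before the other two are in the magazine (distance between spool_thick and rest_1 below 0.01 m and linear speed of spool_thick below 0.03 m/s and y of spool_thick_tang in the frame of magazine above 0.03 m and angle between the z axis of spool_thick and the y axis of magazine, either way round below 0.25 rad and distance between each of spool_medium, spool_thin and magazine above 0.15 m), for 0.2 s.
2. the medium spool lies at rest behind it, tang at the lip side, before the thinnest is in the magazine (distance between spool_thick and rest_1 below 0.01 m and linear speed of each of spool_thick, spool_medium below 0.03 m/s and y of each of spool_thick_tang, spool_medium_tang in the frame of magazine above 0.03 m and angle between the z axis of each of spool_thick, spool_medium and the y axis of magazine, either way round below 0.25 rad and distance between spool_medium and rest_2 below 0.01 m and distance between spool_thin and magazine above 0.15 m), for 0.2 s.
At the end, for the whole second after the job is handed in: Thickest spool against the stop, then the medium, then the thinnest: each mid-barrel within 10 mm of its point rest_1, rest_2, rest_3, square across the ramp (0.25 rad), middle of its tang over 30 mm to the magazine's +y (lip side), released and still (under 30 mm/s) (distance between spool_thick and rest_1 below 0.01 m and linear speed of each of spool_thick, spool_medium, spool_thin below 0.03 m/s and y of each of spool_thick_tang, spool_medium_tang, spool_thin_tang in the frame of magazine above 0.03 m and angle between the z axis of each of spool_thick, spool_medium, spool_thin and the y axis of magazine, either way round below 0.25 rad and distance between spool_medium and rest_2 below 0.01 m and distance between spool_thin and rest_3 below 0.01 m); the robot touches nothing.
It fails at once if a spool is let drop (moves faster than 0.9 m/s without being held) ((linear speed of spool_thick above 0.9 m/s and contact force between the fingers and spool_thick below 0.1 N) or (linear speed of spool_medium above 0.9 m/s and contact force between the fingers and spool_medium below 0.1 N) or (linear speed of spool_thin above 0.9 m/s and contact force between the fingers and spool_thin below 0.1 N)).
It fails at once if a spool touches the bare bench top (contact force between any of spool_thick, spool_medium, spool_thin and table above 0.3 N).
It fails at once if another thing is shifted by more than 25 mm or tipped (distance of any of cartridge, jar, wrench, valve_bank from where it was at the start of the episode above 0.025 m or angle between any of cartridge, jar's own z axis and vertical above 0.5 rad).
It also fails if it takes over 72 s, if anything falls off the work surface, if the arm or the gripper's body presses on something with over 40 N, if the wrist force passes 120 N, or if a joint passes its speed limit or range.

### The arm

A 6-joint arm with a two-finger parallel gripper is mounted at the origin on the work surface. World frame = base frame: x ahead of the robot, y to its left, z up, the work surface at z = 0. Lengths are in m, angles in rad, forces in N, time in s.
With the tool pointing down it reaches from about 0.425 to 0.925 m from the base axis. Payload 12.5 kg.
Tool frame: the origin (TCP) lies on the centre line of the jaws, within the pads' length; the fingertips stand 14 mm ahead of it and the grasp point (between the pads) lies 5 mm behind it; z points along the fingers, x is the direction in which the jaws open and shut, and the axes are right-handed (so a half turn about z gives the same grasp; the last joint's range is limited). The gripper opens to 85 mm and grips with 20 to 120 N. Pads are 22 mm wide; open, the fingers measure 114 mm over their backs; the gripper's body (76 mm by 85 mm) begins 54 mm behind the grasp point. The pads swing forward as they close: fully open they stand 13 mm farther back than shut.
Start: joints at [1.036, 0.491, 1.559, -0, 1.092, -0.106], TCP at [0.26, 0.568, 0.245] pointing down, gripper open.
Joint ranges: [-3.1, 3.1], [-0.84, 2.19], [0.05, 2.79], [-1.13, 4.28], [0.06, 2.93], [-2.69, 2.69]. Speed limits (rad/s): [2.22, 2.22, 2.79, 3.14, 3.14, 3.14].

### API

Orientations are given as a unit quaternion [x, y, z, w].
In Python, from station import env gives the robot as it stands. The module is installed in compiled form; this text tells all that it offers.
- The arm moves only by the shell command python3 -m handwheel 'ROWS' [FORCE]. ROWS is JSON, a list that holds one entry, the list of rows, each a list of 7 numbers: the turn, a rotation vector about the tool's x, y, z in degrees, then the shift along the tool's x, y, z in mm, then the closure, from -1 (fully open) to 1 (shut), so that 0 is half open. A call has 1 to 8 rows; each row shifts and turns the commanded pose from where the row before left it, along the tool's axes as they then stand; what a row does not reach is not made up. A row lasts 1/8 s, in which the tool goes at most 62.5 mm and 10.7 degrees, less where a joint would pass 70% of its speed; a pose out of reach is approached as far as the arm can. A call is refused whole if a number of a shift passes 62.5 or a number of a turn 10.7, either way. A call with a gripper value outside its range is refused whole. The fingers move at their own pace and stop on an object; FORCE is the grip in N (left out, the last holds). Time passes only in rows, so rows that do not move let the fingers close. It gives the time, the measured TCP pose, the force and the opening at its end, in the units of the state.
- env.get_obs(): the state, without advancing time (a new reading comes with each control period).
- env.capture(name): name is "scene" or "top"; returns (picture, depth): 420x560x3 uint8, red, green, blue; 420x560 float32, m along the optical axis (not along the pixel's ray), 0 where there is no reading.
- env.camera_model(name): a dict with "intrinsics" (3x3 intrinsics, pixels), "extrinsics" (4x4, takes a point from camera to world coordinates). Camera axes: x right, y down, z forward; pixel columns grow to the right and rows downward; lengths in m; the calibration is good to about 2 mm. A picture is of the moment at which its call begins. camera_model takes no time and is no camera call.
- env.close_job(): hands the job in, once; it reports no verdict.
The state is a dict: "time": time; "qpos": joint angles; "qd": joint speeds; "joint_torque": joint torques, N m; "eef_pos": TCP position; "tool_rot": TCP orientation; "wrist_force": force on the tool from outside, world axes, zero at the start; "wrist_torque": the same for the moment, N m; "grip_width": opening from 0.0 (shut) to 1.0 (fully open).
Only numpy, scipy, OpenCV 4.12 (cv2) and the standard library are available. Lean on these libraries where they do the work, as an engineer would, in place of code of your own. Each camera call takes 0.05 s, during which the arm holds its last target.

## Working session

There is one attempt and no reset: what is moved stays moved. The work goes in short steps, Python scripts to look and compute and a shell command to move; the robot and the scene stay as the last step left them, time stands still between calls to the robot, and variables do not carry over. Pictures are saved under pics/ and viewed, and the job is handed in when it is done.

```bash
mkdir -p pics; ls; python3 - <<'E'
from station import env
import cv2,numpy as np
o=env.get_obs(); print(o)
for n in("scene","top"):
    p,d=env.capture(n); cv2.imwrite(f"pics/{n}0.png",p[:,:,::-1]); np.save(f"pics/{n}0.npy",d)
    m=env.camera_model(n); print(n,np.round(m["intrinsics"],2).tolist(),np.round(m["extrinsics"],4).tolist())
E
```

```text
pics
{'time': 0.0, 'qpos': array([ 1.03638332e+00,  4.91579847e-01,  1.55946511e+00,  2.40256579e-05,
        1.09169056e+00, -1.05572439e-01]), 'qd': array([ 0.00020497, -0.00030521, -0.00150967, -0.00025523, -0.0006829 ,
        0.00075843]), 'joint_torque': array([ 1.39358843e-03, -6.18434715e+01, -2.61590445e+01, -6.49519666e-05,
        4.08364795e-03, -3.17006743e-05]), 'eef_pos': array([0.259735  , 0.56823927, 0.24470973]), 'tool_rot': array([ 8.41375738e-01,  5.40450313e-01, -5.15434662e-04,  2.46925377e-04]), 'wrist_force': array([0.75167682, 0.6564359 , 0.5377048 ]), 'wrist_torque': array([0.00031827, 0.02148255, 0.00735329]), 'grip_width': 0.9962582984354452}
scene [[436.72, 0.0, 279.38], [0.0, 436.72, 204.81], [0.0, 0.0, 1.0]] [[0.0046, 0.7673, -0.6413, 1.2379], [1.0, -0.0018, 0.005, -0.0082], [0.0026, -0.6413, -0.7673, 0.8526], [0.0, 0.0, 0.0, 1.0]]
top [[385.49, 0.0, 276.37], [0.0, 385.49, 206.54], [0.0, 0.0, 1.0]] [[-0.0102, -0.9922, 0.1243, 0.4605], [-0.9999, 0.0084, -0.0149, -0.0088], [0.0137, -0.1244, -0.9921, 1.1291], [0.0, 0.0, 0.0, 1.0]]
```

View pics/scene0.png

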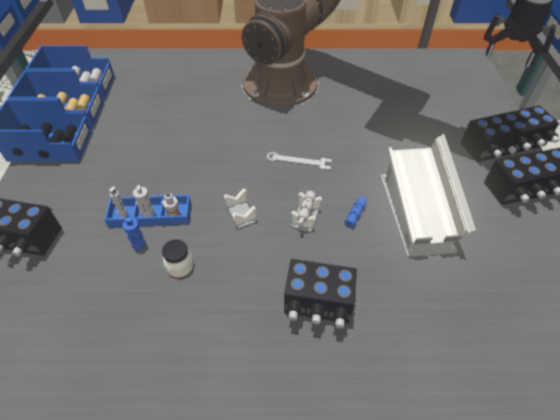

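View pics/top0.png

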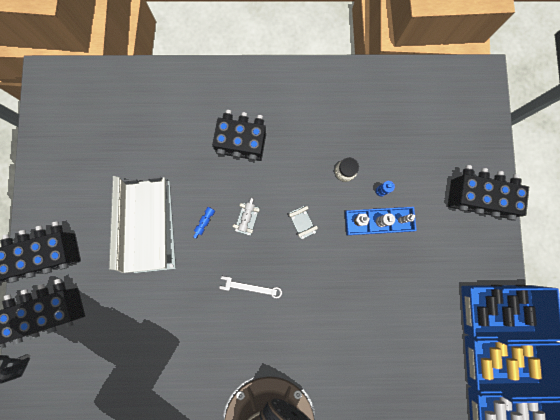

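The scene view shows the tray at about (148,210), vee_b at (240,208), vee_a with the medium spool at (307,208), a blue decoy at (357,211) and the magazine at (425,195). In the top view the same row runs from the magazine at (143,225) to the tray at (380,220). I'll enlarge both.

```bash
python3 - <<'E'
import cv2
t=cv2.imread("pics/top0.png"); s=cv2.imread("pics/scene0.png")
def c(im,x0,y0,x1,y1,k,n): cv2.imwrite("pics/"+n,cv2.resize(im[y0:y1,x0:x1],None,fx=k,fy=k,interpolation=cv2.INTER_CUBIC))
c(t,100,165,230,285,5,"c_mag.png"); c(t,230,150,430,260,4,"c_mid.png"); c(s,90,160,350,270,3,"c_s.png")
c(s,370,120,490,260,4,"c_smag.png")
E
```

```text
(no output)
```

View pics/c_mag.png

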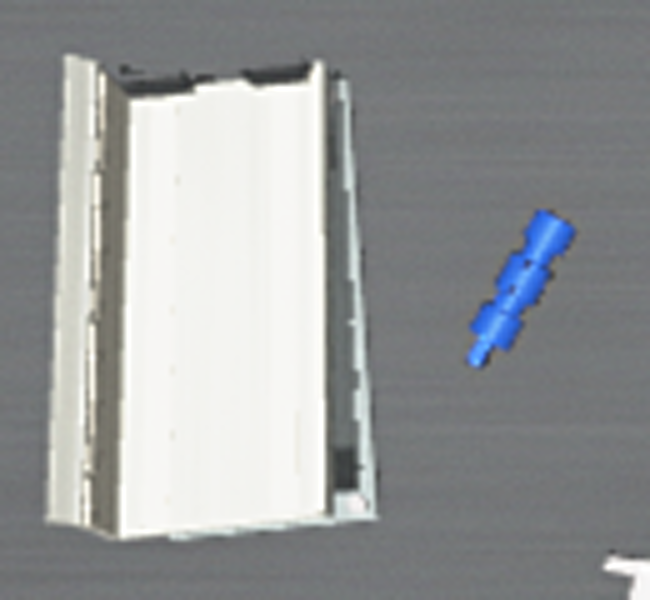

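View pics/c_mid.png

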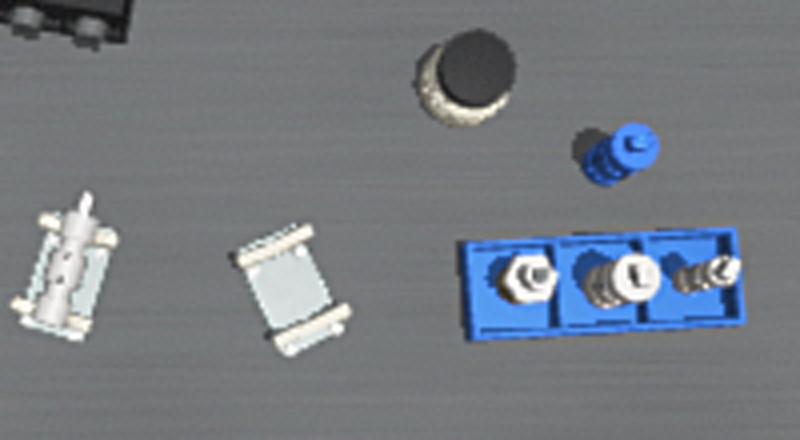

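View pics/c_s.png

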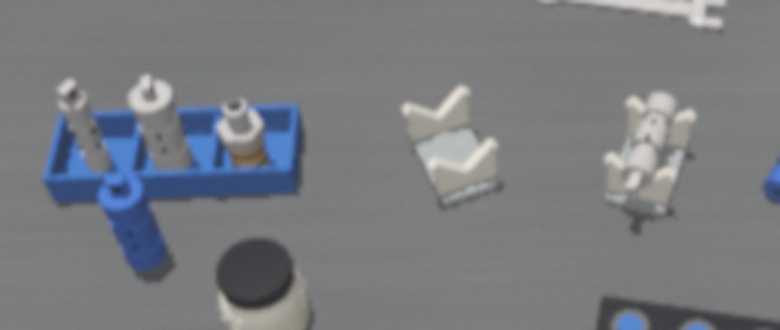

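View pics/c_smag.png

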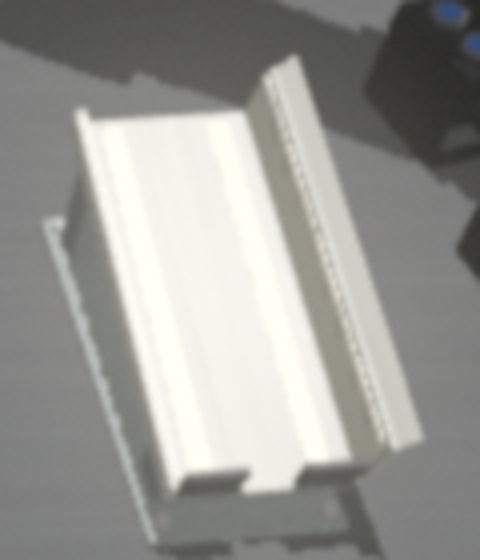

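The magazine's stop is at the far end and its tall plate is on world +y, so tangs must end up towards world -y. In the tray, left to right in the top view, are the cartridge (361,219), the thick spool (388,219) and the thin spool (410,218). Next I'll build point clouds and measure.

```bash
cat > h.py <<'E'
import numpy as np,cv2
from station import env
def cloud(name,d):
    m=env.camera_model(name);K=m["intrinsics"];T=m["extrinsics"]
    v,u=np.mgrid[0:d.shape[0],0:d.shape[1]]
    P=np.stack([(u-K[0][2])/K[0][0]*d,(v-K[1][2])/K[1][1]*d,d],-1)
    W=P@np.array(T)[:3,:3].T+np.array(T)[:3,3]
    W[d<=0]=np.nan
    return W
def pix(name,p):
    m=env.camera_model(name);K=np.array(m["intrinsics"]);T=np.array(m["extrinsics"])
    c=np.linalg.inv(T)@np.r_[p,1]; q=K@c[:3]; return q[:2]/q[2]
E
python3 - <<'E'
from h import *
np.set_printoptions(precision=4,suppress=True)
C={n:cloud(n,np.load(f"pics/{n}0.npy")) for n in("top","scene")}
for n in C:
    W=C[n]; 
    t=W[300:330,200:300] if n=="top" else W[330:380,100:250]
    print(n,"table z",np.nanmedian(t[...,2]),np.nanstd(t[...,2]))
def at(n,u,v): print(n,(u,v),C[n][v,u])
for u,v in [(388,219),(410,218),(361,219),(388,217),(246,217),(303,222),(143,200),(143,250),(346,168),(386,187)]: at("top",u,v)
for n in C:
    P=C[n].reshape(-1,3)
    for nm,lo,hi in(("tray region >.06",.06,.12),):
        m=(P[:,0]>.35)&(P[:,0]<.58)&(P[:,1]<-.15)&(P[:,1]>-.42)&(P[:,2]>lo)&(P[:,2]<hi)
        Q=P[m]; print(n,len(Q))
        k=cv2.kmeans(Q[:,:2].astype(np.float32),4,None,(3,50,1e-4),5,0)
        for i in range(4):
            q=Q[k[1].ravel()==i]; print(q.mean(0),q.min(0),q.max(0),len(q))
E
```

```text
top table z -0.0005744385782240347 0.002075329427769118
scene table z 0.0006087223204246373 0.0014740153804833334
top (388, 219) [ 0.5542 -0.3279  0.0881]
top (410, 218) [ 0.5557 -0.3854  0.0958]
top (361, 219) [ 0.5565 -0.2584  0.0704]
top (388, 217) [ 0.5595 -0.3276  0.0898]
top (246, 217) [0.5662 0.0602 0.0564]
top (303, 222) [ 0.5548 -0.1029  0.0083]
top (143, 200) [0.6163 0.3476 0.0579]
top (143, 250) [0.477  0.3333 0.0876]
top (346, 168) [ 0.7008 -0.2216  0.0696]
top (386, 187) [ 0.6442 -0.3293  0.0788]
top 229
[ 0.5553 -0.3234  0.0832] [ 0.541  -0.3327  0.0676] [ 0.5696 -0.3155  0.1   ] 77
[ 0.5584 -0.388   0.086 ] [ 0.5492 -0.4008  0.0626] [ 0.5679 -0.381   0.1038] 62
[ 0.5517 -0.3372  0.0857] [ 0.5391 -0.3464  0.0637] [ 0.5685 -0.329   0.1008] 50
[ 0.5571 -0.2652  0.075 ] [ 0.5489 -0.2748  0.0607] [ 0.5648 -0.2575  0.0839] 40
scene 383
[ 0.5632 -0.3348  0.0825] [ 0.5451 -0.3477  0.0605] [ 0.5716 -0.3241  0.1017] 96
[ 0.5625 -0.3887  0.085 ] [ 0.5522 -0.3994  0.0601] [ 0.5698 -0.3806  0.1037] 116
[ 0.5567 -0.3224  0.0831] [ 0.5401 -0.3322  0.0603] [ 0.5681 -0.3151  0.1028] 99
[ 0.5608 -0.2654  0.0736] [ 0.5485 -0.2757  0.0602] [ 0.5687 -0.2577  0.0851] 72
```

```bash
cat > fit.py <<'E'
from h import *
from scipy.optimize import least_squares
np.set_printoptions(precision=4,suppress=True)
def box(p,c,h):
    q=abs(p-c)-h; return np.linalg.norm(np.maximum(q,0),axis=1)+np.minimum(q.max(1),0)
def cyl(p,r,z0,z1): # along z
    a=np.hypot(p[:,0],p[:,1])-r; b=abs(p[:,2]-(z0+z1)/2)-(z1-z0)/2
    return np.hypot(np.maximum(a,0),np.maximum(b,0))+np.minimum(np.maximum(a,b),0)
def spool(p,r):
    return np.min([cyl(p,r,-.04,-.022),cyl(p,r,-.011,.011),cyl(p,r,.022,.04),cyl(p,r-.004,-.04,.04),box(p,[0,0,.048],[.007,.004,.008])],0)
def vee(p):
    def plate(x0):
        q=p-[x0,0,0]; s=2**.5
        b=box(q,[0,0,.0295],[.004,.028,.0195])
        n=(.026+abs(q[:,1])-q[:,2])/s   # >0 below groove
        return np.maximum(b,-n)
    return np.min([box(p,[0,0,.005],[.043,.025,.005]),plate(.031),plate(-.031)],0)
def tray(p):
    L=[box(p,[0,0,.002],[.035,.098,.002])]
    for s in(1,-1): L+=[box(p,[s*.033,0,.015],[.002,.098,.015]),box(p,[0,s*.096,.015],[.035,.002,.015])]
    return np.min(L,0)
def rz(a): c,s=np.cos(a),np.sin(a); return np.array([[c,-s,0],[s,c,0],[0,0,1]])
def fit(sdf,P,x0,loss=.002):
    def f(x):
        q=(P-[x[0],x[1],0])@rz(x[2]); return sdf(q)
    r=least_squares(f,x0,loss='soft_l1',f_scale=loss,x_scale=[.01,.01,.1],diff_step=1e-4)
    return r.x,np.median(abs(f(r.x)))
def pts(c,b,z=(.003,.2)):
    P=c.reshape(-1,3); m=(P[:,0]>b[0])&(P[:,0]<b[1])&(P[:,1]>b[2])&(P[:,1]<b[3])&(P[:,2]>z[0])&(P[:,2]<z[1]); return P[m]
def clouds(k=0): return {n:cloud(n,np.load(f"pics/{n}{k}.npy")) for n in("top","scene")}
E
python3 - <<'E'
from fit import *
C=clouds(); C["both"]=np.concatenate([C["top"].reshape(-1,3),C["scene"].reshape(-1,3)])
for n in C:
    c=C[n]; print(n)
    up=lambda r:(lambda p:spool(p-[0,0,.044],r))
    print(" thick",fit(up(.016),pts(c,(.52,.59,-.36,-.3),(.035,.12)),[.555,-.33,0]))
    print(" thin",fit(up(.010),pts(c,(.53,.59,-.415,-.37),(.035,.12)),[.557,-.39,0]))
    print(" tray",fit(tray,pts(c,(.48,.64,-.46,-.2),(.003,.034)),[.555,-.33,0]))
    P=pts(c,(.48,.64,-.19,-.04),(.003,.08)); print(" veeb",len(P),[fit(vee,P,[.555,-.11,a]) for a in(.3,.0)])
    def va(p):
        return vee(p)
    P=pts(c,(.48,.65,-.0,.12),(.003,.1)); 
    def vm(x,P):
        q=(P-[x[0],x[1],0])@rz(x[2]); a=vee(q)
        s=(q-[x[3],0,.026+.013*2**.5]); s=np.stack([-s[:,2],s[:,1],s[:,0]],1)
        sp=np.minimum(spool(s,.013),spool(s[:,[1,0,2]],.013)); return np.minimum(a,sp)
    for a in(-.2,.2):
        r=least_squares(vm,[.565,.06,a,0],args=(P,),loss='soft_l1',f_scale=.002,x_scale=[.01,.01,.1,.01],diff_step=1e-4); print(" veea+med",r.x,np.median(abs(r.fun)),len(P))
E
```

```text
top
 thick (array([ 0.555 , -0.3317, -0.1513]), np.float64(0.0007656745028611269))
 thin (array([ 0.5589, -0.3915,  0.1948]), np.float64(0.0008446708788466533))
 tray (array([ 0.5568, -0.3257,  0.0521]), np.float64(0.0011234023009358864))
 veeb 631 [(array([ 0.5549, -0.102 ,  0.3794]), np.float64(0.0017279322113241766)), (array([ 0.5549, -0.102 ,  0.3794]), np.float64(0.0017279322113241766))]
 veea+med [ 0.5661  0.0617 -0.2715  0.0013] 0.001192409710186163 622
 veea+med [ 0.5661  0.0617 -0.2715  0.0013] 0.0011924048717912128 622
scene
 thick (array([ 0.5537, -0.3312,  0.0926]), np.float64(0.0007943201572546487))
 thin (array([ 0.5582, -0.3915, -0.4741]), np.float64(0.0007889665723004556))
 tray (array([ 0.5551, -0.3253,  0.0541]), np.float64(0.0013022579825008995))
 veeb 948 [(array([ 0.5559, -0.1045,  0.3578]), np.float64(0.0018363103802214818)), (array([ 0.5582, -0.1032,  0.2518]), np.float64(0.002127758044390345))]
 veea+med [ 0.5651  0.0617 -0.2929  0.0014] 0.0010110851258064999 956
 veea+med [ 0.5651  0.0617 -0.2932  0.0014] 0.001005998914737731 956
both
 thick (array([ 0.554 , -0.3315,  0.0298]), np.float64(0.0008730117964092302))
 thin (array([ 0.5584, -0.3917, -0.4873]), np.float64(0.0008335253119371097))
 tray (array([ 0.5558, -0.3254,  0.0617]), np.float64(0.0013227007475020121))
 veeb 1579 [(array([ 0.5554, -0.1034,  0.3673]), np.float64(0.0017974751359355805)), (array([ 0.5554, -0.1034,  0.3672]), np.float64(0.0017928126488811012))]
 veea+med [ 0.5652  0.0618 -0.2872  0.0015] 0.0011009894883123083 1578
 veea+med [ 0.5652  0.0618 -0.2872  0.0015] 0.001100990159316158 1578
```

```bash
cat >> fit.py <<'E'
def mag(p,zo,inc=.21):
    # p in frame: origin at stop foot ground projection, x up-ramp
    q=p-[0,0,zo]; c,s=np.cos(inc),np.sin(inc)
    r=np.stack([q[:,0]*c+q[:,2]*s,q[:,1],-q[:,0]*s+q[:,2]*c],1)
    L=[box(r,[.125,0,-.002],[.125,.059,.002]),box(r,[.125,.056,.007],[.125,.003,.007]),box(r,[.125,-.056,.0225],[.125,.003,.0225]),
       box(r,[.125,-.064,.0437],[.125,.005,.0013]),box(r,[-.003,.033,.012],[.003,.02,.012]),box(r,[-.003,-.033,.012],[.003,.02,.012])]
    return np.min(L,0)
def fitmag(P,x0=(.685,.34,np.pi,.045,.21)):
    f=lambda x: mag((P-[x[0],x[1],0])@rz(x[2]),x[3],x[4])
    r=least_squares(f,x0,loss='soft_l1',f_scale=.002,x_scale=[.01,.01,.1,.01,.1],diff_step=1e-4); return r.x,np.median(abs(r.fun)),r.fun
E
python3 - <<'E'
from fit import *
C=clouds(); C["both"]=np.concatenate([C["top"].reshape(-1,3),C["scene"].reshape(-1,3)])
for n in C:
    P=pts(C[n],(.4,.75,.24,.46),(.035,.2)); 
    for a in(np.pi,np.pi+.1,np.pi-.15):
        x,m,_=fitmag(P,(.69,.34,a,.045,.21)); print(n,len(P),x,m)
E
```

```text
top 5076 [0.6692 0.3492 3.2299 0.0474 0.2092] 0.0009859639847478066
top 5076 [0.6692 0.3492 3.2299 0.0474 0.2092] 0.0009859602388689204
top 5076 [0.6692 0.3492 3.2299 0.0474 0.2092] 0.0009859638970694576
scene 6278 [0.6716 0.3501 3.2313 0.0488 0.2089] 0.001033521221502611
scene 6278 [0.6716 0.3501 3.2313 0.0488 0.2088] 0.0010343221968117035
scene 6278 [0.6716 0.3501 3.231  0.0488 0.2089] 0.001031850147548738
both 11354 [0.6708 0.3499 3.2315 0.0482 0.2062] 0.001062890881381986
both 11354 [0.6708 0.3499 3.2315 0.0482 0.2062] 0.0010628961278907273
both 11354 [0.6703 0.3447 3.2042 0.0482 0.2069] 0.0011908090027268822
```

```bash
python3 - <<'E'
from fit import *
S=np.array([.670,.3497,.047]);R=rz(3.2312);c,s=np.cos(.21),np.sin(.21)
def ramp(a,t,n): return S+R@np.array([a*c-n*s,t,a*s+n*c])
for n in("top","scene"):
    im=cv2.imread(f"pics/{n}0.png"); im=cv2.resize(im,None,fx=4,fy=4,interpolation=cv2.INTER_CUBIC)
    def L(a,b,col=(0,0,255)):
        p=[tuple(np.int32(pix(n,x)*4+2)) for x in(a,b)]; cv2.line(im,p[0],p[1],col,1)
    for t,h in((.053,0),(-.053,0),(.053,.014),(-.053,.045)): L(ramp(0,t,h),ramp(.25,t,h))
    L(ramp(0,-.053,0),ramp(0,.053,0));L(ramp(.25,-.053,0),ramp(.25,.053,0));L(ramp(0,-.053,.024),ramp(0,.053,.024),(255,0,0))
    for o,a,z,l in(((.5554,-.1034),.367,.049,.043),((.5652,.0618),-.287,.049,.043)):
        for sx in(-.035,-.027,.027,.035): L(np.r_[o,0]+rz(a)@[sx,-.028,z],np.r_[o,0]+rz(a)@[sx,.028,z],(0,160,0))
    for (x,y),r in(((.554,-.3315),.016),((.5584,-.3917),.01)):
        A=[np.array([x+r*np.cos(k),y+r*np.sin(k),.084]) for k in np.linspace(0,6.3,25)]
        for a,b in zip(A,A[1:]): L(a,b)
    if n=="top": cv2.imwrite("pics/ov_t1.png",im[680:1160,420:720]);cv2.imwrite("pics/ov_t2.png",im[740:1000,900:1700])
    else: cv2.imwrite("pics/ov_s1.png",im[500:1060,1500:1960])
E
```

```text
(no output)
```

View pics/ov_t1.png

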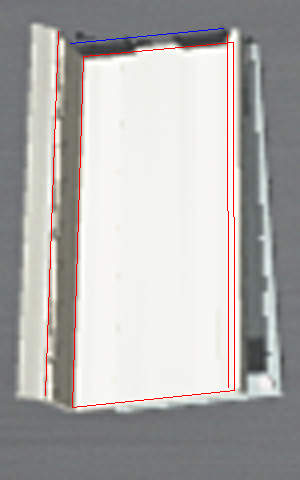

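View pics/ov_t2.png

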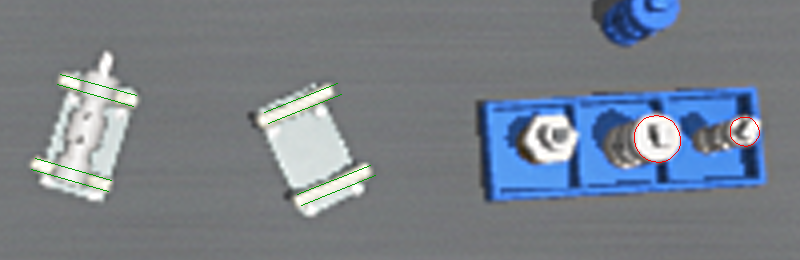

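View pics/ov_s1.png

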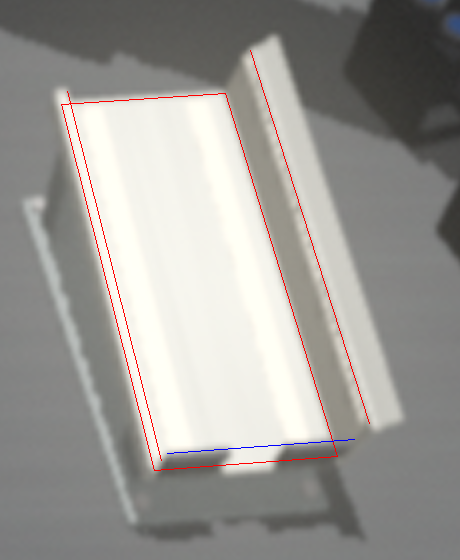

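Fits agree with the pictures and with the stated sizes. I'll write a planner that only prints rows, and start the transit towards the tray.

```bash
cat > plan.py <<'E'
import numpy as np
from scipy.spatial.transform import Rotation as Ro
from station import env
np.set_printoptions(precision=4,suppress=True)
def pose():
    o=env.get_obs(); return np.array(o["eef_pos"]),Ro.from_quat(o["tool_rot"])
def tool(jaw,tilt=0,az=0):
    """jaw: world angle(deg) of tool x. tilt deg: tool z leaned from down toward horizontal dir perpendicular to jaw: jaw-90 (tool y=... )"""
    # vertical: x=(cos j,sin j,0), z=down, y=z x x
    j=np.radians(jaw); x=np.array([np.cos(j),np.sin(j),0]); z=np.array([0,0,-1.]); y=np.cross(z,x)
    R=Ro.from_matrix(np.stack([x,y,z],1))
    return R*Ro.from_rotvec([np.radians(-tilt),0,0])  # +tilt: z leans toward +y_tool
def rows(p1,R1,n,p0=None,R0=None,grip=None,axes="start"):
    if p0 is None: p0,R0=pose()
    p1=np.array(p1); d=(R0.inv()*R1).as_rotvec(); step=Ro.from_rotvec(d/n); out=[]
    R=R0
    for i in range(n):
        dp=(p1-p0)/n; sh=R.inv().apply(dp)*1000
        out.append([round(float(v),1) for v in np.r_[np.degrees(d/n),sh]]+([grip] if grip is not None else []))
        R=R*step
    print(f"n={n} dist={np.linalg.norm(p1-p0)*1000:.0f}mm turn={np.degrees(np.linalg.norm(d)):.1f}deg"); print(str(out).replace(" ",""))
E
python3 - <<'E'
from plan import *
p,R=pose(); print(R.as_matrix())
R2=tool(65); p2=[.5,.33,.27]
rows(p2,R2,6,grip=-1); rows([.6,-.02,.25],tool(80),8,p2,R2,-1)
E
```

```text
[[ 0.4158  0.9095 -0.0005]
 [ 0.9095 -0.4158 -0.0009]
 [-0.001  -0.0001 -1.    ]]
n=6 dist=339mm turn=0.4deg
[[-0.0,0.0,0.1,-19.5,52.9,-4.2,-1],[-0.0,0.0,0.1,-19.4,53.0,-4.2,-1],[-0.0,0.0,0.1,-19.3,53.0,-4.2,-1],[-0.0,0.0,0.1,-19.3,53.0,-4.2,-1],[-0.0,0.0,0.1,-19.2,53.0,-4.2,-1],[-0.0,0.0,0.1,-19.1,53.1,-4.2,-1]]
n=8 dist=365mm turn=15.0deg
[[0.0,0.0,-1.9,-34.4,29.8,2.5,-1],[0.0,0.0,-1.9,-35.3,28.7,2.5,-1],[0.0,0.0,-1.9,-36.2,27.5,2.5,-1],[0.0,0.0,-1.9,-37.1,26.3,2.5,-1],[0.0,0.0,-1.9,-38.0,25.1,2.5,-1],[0.0,0.0,-1.9,-38.8,23.8,2.5,-1],[0.0,0.0,-1.9,-39.5,22.5,2.5,-1],[0.0,0.0,-1.9,-40.2,21.2,2.5,-1]]
```

```bash
python3 -m handwheel '[[[0,0,0,-19,53,-4,-1],[0,0,0,-19,53,-4,-1],[0,0,0,-19,53,-4,-1],[0,0,0,-19,53,-4,-1],[0,0,0,-19,53,-4,-1],[0,0,0,-19,53,-4,-1]]]'; python3 -c "
from plan import *
o=env.get_obs();print(o['qpos'],o['eef_pos'],o['time'])"
python3 -m handwheel '[[[0,0,-2,-34,30,2,-1],[0,0,-2,-35,29,2,-1],[0,0,-2,-36,28,2,-1],[0,0,-2,-37,26,2,-1],[0,0,-2,-38,25,2,-1],[0,0,-2,-39,24,2,-1],[0,0,-2,-40,23,2,-1],[0,0,-2,-40,21,2,-1]]]'; python3 -c "
from plan import *
o=env.get_obs();print(o['qpos'],o['eef_pos'],o['time']);print(pose()[1].as_matrix())"
```

```text
time: 0.85
eef_pos: [0.5027, 0.3311, 0.2692]
tool_rot: [0.841, 0.54, -0.0, -0.0]
wrist_force: [0.1, 0.5, -0.7]
grip_width: 1.001
[ 0.4726  0.4354  1.5874  0.0001  1.1191 -0.6695] [0.5027 0.3311 0.2692] 0.85
time: 1.85
eef_pos: [0.6084, -0.0173, 0.253]
tool_rot: [0.758, 0.653, -0.0, -0.0]
wrist_force: [0.5, 0.9, 0.1]
grip_width: 1.003
[-0.1369  0.4603  1.5912  0.0001  1.0906 -1.5592] [ 0.6084 -0.0173  0.253 ] 1.85
[[ 0.148   0.989  -0.0005]
 [ 0.989  -0.148   0.0002]
 [ 0.0001 -0.0005 -1.    ]]
```

```bash
python3 - <<'E'
from plan import *
rows([.45,-.30,.2],tool(80,50),8,grip=-.22)
E
```

```text
n=8 dist=328mm turn=50.0deg
[[-6.3,-0.1,0.2,-37.9,-14.3,6.6,-0.22],[-6.3,-0.1,0.2,-37.9,-14.9,5.1,-0.22],[-6.3,-0.1,0.2,-38.0,-15.2,3.5,-0.22],[-6.3,-0.1,0.2,-38.0,-15.4,1.9,-0.22],[-6.3,-0.1,0.2,-38.0,-15.4,0.2,-0.22],[-6.3,-0.1,0.2,-38.1,-15.2,-1.4,-0.22],[-6.3,-0.1,0.2,-38.1,-14.9,-3.0,-0.22],[-6.3,-0.1,0.2,-38.2,-14.3,-4.5,-0.22]]
```

```bash
cat > st.py <<'E'
from plan import *
o=env.get_obs();print('q',o['qpos'],'p',o['eef_pos'],'t',round(o['time'],3),'w',round(o['grip_width'],3),'F',o['wrist_force'])
R=pose()[1].as_matrix();print('x',R[:,0],'z',R[:,2])
E
python3 -m handwheel '[[[-6.3,0,0,-38,-14,7,-0.22],[-6.3,0,0,-38,-15,5,-0.22],[-6.3,0,0,-38,-15,3.5,-0.22],[-6.3,0,0,-38,-15,2,-0.22],[-6.3,0,0,-38,-15,0,-0.22],[-6.3,0,0,-38,-15,-1.5,-0.22],[-6.3,0,0,-38,-15,-3,-0.22],[-6.3,0,0,-38,-14,-4.5,-0.22]]]'; python3 st.py
```

```text
time: 2.85
eef_pos: [0.514, -0.2457, 0.2936]
tool_rot: [0.733, 0.594, 0.197, 0.266]
wrist_force: [0.8, -1.1, 0.7]
grip_width: 0.606
q [-0.6708  0.2094  2.0296  0.7716  0.3719 -2.6856] p [ 0.514  -0.2457  0.2936] t 2.85 w 0.606 F [ 0.7589 -1.095   0.6655]
x [ 0.2162  0.976  -0.0274] z [ 0.6039 -0.1557 -0.7817]
```

```bash
cat > kin.py <<'E'
from plan import *
from scipy.optimize import least_squares
def Rq(q): return Ro.from_euler('ZYZYZ',[q[0],q[1]+q[2],q[3],q[4],-q[5]*KS])
KS=-1
def fk(q,k):
    h,a1,L2,L3,Lt,lat=k
    A=Ro.from_euler('ZY',[q[0],q[1]]); B=Ro.from_euler('ZY',[q[0],q[1]+q[2]])
    R=Ro.from_euler('ZYZYZ',[q[0],q[1]+q[2],q[3],q[4],q[5]])
    return Ro.from_euler('Z',q[0]).apply([a1,lat,h])+A.apply([0,0,L2])+B.apply([0,0,L3])+R.apply([0,0,Lt]),R
E
python3 - <<'E'
from kin import *
o=env.get_obs(); p,R=pose()
Q=[([1.03638332,.491579847,1.55946511,0,1.09169,-.10557],[.259735,.56823927,.24470973]),([.4726,.4354,1.5874,0,1.1191,-.6695],[.5027,.3311,.2692]),([-.1369,.4603,1.5912,0,1.0906,-1.5592],[.6084,-.0173,.253]),(o['qpos'],p)]
M=(fk(o['qpos'],[0]*6)[1].inv()*R).as_matrix(); print(M); 
M=(fk(Q[2][0],[0]*6)[1].as_matrix()); print(M)
f=lambda k:np.concatenate([fk(q,k)[0]-np.array(pp) for q,pp in Q])
f2=lambda k:f(np.r_[k[0],0,k[1:]])
r=least_squares(f2,[.3,.5,.5,.2,.066]); print(r.x,abs(r.fun).max()); 
E
```

```text
Traceback (most recent call last):
  File "kin.py", line 8, in fk
    R=Ro.from_euler('ZYZYZ',[q[0],q[1]+q[2],q[3],q[4],q[5]])
  File "scipy/spatial/transform/_rotation.pyx", line 1413, in scipy.spatial.transform._rotation.Rotation.from_euler
ValueError: Expected axis specification to be a non-empty string of upto 3 characters, got ZYZYZ
```

```bash
cat > kin.py <<'E'
from plan import *
from scipy.optimize import least_squares
E=lambda s,a:Ro.from_euler(s,a)
def fk(q,k):
    h,a1,L2,L3,Lt,lat=k
    A=E('ZY',[q[0],q[1]]); B=E('ZY',[q[0],q[1]+q[2]])
    R=B*E('ZYZ',[q[3],q[4],q[5]])
    return E('Z',q[0]).apply([a1,lat,h])+A.apply([0,0,L2])+B.apply([0,0,L3])+R.apply([0,0,Lt]),R
E
python3 - <<'E'
from kin import *
o=env.get_obs(); p,R=pose()
Q=[([1.03638332,.491579847,1.55946511,0,1.09169,-.10557],[.259735,.56823927,.24470973]),([.4726,.4354,1.5874,0,1.1191,-.6695],[.5027,.3311,.2692]),([-.1369,.4603,1.5912,0,1.0906,-1.5592],[.6084,-.0173,.253]),(o['qpos'],p)]
print((fk(o['qpos'],[0]*6)[1].inv()*R).as_matrix()); 
print(fk(Q[2][0],[0]*6)[1].as_matrix())
f=lambda k:np.concatenate([fk(q,k)[0]-np.array(pp) for q,pp in Q])
f2=lambda k:f(np.r_[k[0],0,k[1:]])
r=least_squares(f2,[.3,.5,.5,.2,.066]); print(r.x,abs(r.fun).max()); 
E
```

```text
[[-1. -0. -0.]
 [ 0. -1. -0.]
 [-0. -0.  1.]]
[[-0.148  -0.989  -0.0005]
 [-0.989   0.148   0.0001]
 [ 0.      0.0005 -1.    ]]
[0.1174 0.6062 0.3791 0.2323 0.0665] 0.0017162332732419128
```

```bash
cat >> kin.py <<'E'
K=[.1174,0,.6062,.3791,.2323,.0665]
Z180=E('z',np.pi)
lo=np.array([-3.1,-.84,.05,-1.13,.06,-2.69]);hi=np.array([3.1,2.19,2.79,4.28,2.93,2.69])
def ik(p,R,q0):
    def f(q):
        a,b=fk(q,K); return np.r_[(a-p)*5,((b*Z180).inv()*R).as_rotvec()]
    r=least_squares(f,np.clip(q0,lo+1e-3,hi-1e-3),bounds=(lo,hi)); return r.x,np.abs(r.fun).max()
def iks(p,R,seeds=None):
    S=[]
    for q4 in(-.8,0,.8,1.6,2.5,3.14,3.8):
        for q6 in(-2,-.7,.7,2):
            for q5 in (.4,1.2):
                q,e=ik(np.array(p),R,np.array([np.arctan2(p[1],p[0])-.1,.45,1.6,q4,q5,q6]))
                if e<2e-3 and not any(np.abs(q-s).max()<.02 for s in S): S.append(q)
    return S
E
python3 - <<'E'
from kin import *
for az in (-10,-30):
  for tilt in(30,40,50,60):
    for jaw,sg in((az+90,1),(az-90,-1)):
        print(az,tilt,jaw); 
        for q in iks([.554,-.3315,.053],tool(jaw,sg*tilt)): print('   ',q)
E
```

```text
-10 30 80
    [-0.74    0.6597  2.0373  1.603   0.2713  2.6057]
-10 30 -100
    [-0.74    0.6597  2.0373  1.603   0.2713 -0.5359]
-10 40 80
    [-0.7751  0.6788  2.1298  2.175   0.4571  2.0026]
-10 40 -100
    [-0.7751  0.6788  2.1298  2.175   0.4571 -1.1389]
-10 50 80
    [-0.8088  0.7202  2.2111  2.3728  0.7114  1.7614]
-10 50 -100
    [-0.8088  0.7202  2.2111  2.3728  0.7114 -1.3802]
-10 60 80
    [-0.8388  0.7832  2.2772  2.4456  0.984   1.6309]
-10 60 -100
    [-0.8388  0.7832  2.2772  2.4456  0.984  -1.5107]
-30 30 60
    [-0.6686  0.6524  2.0614  2.47    0.1164  2.1133]
-30 30 -120
    [-0.6686  0.6524  2.0614  2.47    0.1164 -1.0283]
-30 40 60
    [-0.6783  0.6709  2.1626  2.882   0.3961  1.6922]
-30 40 -120
    [-0.6783  0.6709  2.1626  2.882   0.3961 -1.4494]
-30 50 60
    [-0.6878  0.7138  2.2527  2.946   0.7003  1.615 ]
-30 50 -120
    [-0.6878  0.7138  2.2527  2.946   0.7003 -1.5266]
-30 60 60
    [-0.6965  0.7808  2.327   2.9652  1.0139  1.5776]
-30 60 -120
    [-0.6965  0.7808  2.327   2.9652  1.0139 -1.5639]
```

```bash
cat >> kin.py <<'E'
from scipy.spatial.transform import Slerp
def sim(q,segs,v=True):
    """segs: list of (p,R,n)"""
    p0,R0=fk(q,K);R0=R0*Z180; lim=np.array([2.22,2.22,2.79,3.14,3.14,3.14])*.7/8
    for p,R,n in segs:
        d=(R0.inv()*R).as_rotvec(); worst=0
        for i in range(1,n+1):
            qn,e=ik(p0+(np.array(p)-p0)*i/n,R0*Ro.from_rotvec(d*i/n),q)
            u=np.abs(qn-q)/lim; worst=max(worst,u.max()); q=qn
            if e>2e-3: print('   FAIL',i,e)
        print(n,'worst frac %.2f j%d'%(worst,u.argmax()+1),q,'turn/row %.1f shift/row %.0f'%(np.degrees(np.linalg.norm(d))/n,np.linalg.norm(np.array(p)-p0)/n*1e3)); p0,R0=np.array(p),R
    return q
E
python3 - <<'E'
from kin import *
q=np.array(env.get_obs()['qpos'])
g=np.array([.554,-.3315,.053])
for az in(-10,0,10):
  print(az)
  T=tool(az-90,-55); d=T.apply([0,0,1]); pre=g-.12*d
  a=sim(q,[([.5,-.25,.27],tool(80),6),([.48,-.28,.25],tool(-10),9),([.46,-.3,.22],tool(az-90),10),(pre,T,12),(g,T,6)])
E
```

```text
-10
6 worst frac 1.05 j5 [-0.5829  0.3734  1.6907 -0.      1.0775 -1.9792] turn/row 6.4 shift/row 5
9 worst frac 0.61 j6 [-0.648   0.3851  1.7318  0.      1.0247 -0.4735] turn/row 10.0 shift/row 5
10 worst frac 0.55 j6 [-0.6993  0.4039  1.7943  0.      0.9435  1.046 ] turn/row 9.0 shift/row 4
12 worst frac 1.41 j5 [-0.9778  0.5648  2.4188  2.2454  0.8554 -1.4202] turn/row 4.6 shift/row 8
6 worst frac 0.17 j2 [-0.8244  0.7491  2.2463  2.4186  0.8468 -1.4529] turn/row 0.0 shift/row 20
0
6 worst frac 1.05 j5 [-0.5829  0.3734  1.6907 -0.      1.0775 -1.9792] turn/row 6.4 shift/row 5
9 worst frac 0.61 j6 [-0.648   0.3851  1.7318  0.      1.0247 -0.4735] turn/row 10.0 shift/row 5
10 worst frac 0.49 j6 [-0.6993  0.4039  1.7943 -0.      0.9435  0.8715] turn/row 8.0 shift/row 4
12 worst frac 1.02 j6 [-1.0529  0.581   2.3299  1.9255  0.8617 -1.3059] turn/row 4.6 shift/row 9
6 worst frac 0.17 j2 [-0.8746  0.7559  2.1952  2.1457  0.8465 -1.3756] turn/row 0.0 shift/row 20
10
6 worst frac 1.05 j5 [-0.5829  0.3734  1.6907 -0.      1.0775 -1.9792] turn/row 6.4 shift/row 5
9 worst frac 0.61 j6 [-0.648   0.3851  1.7318  0.      1.0247 -0.4735] turn/row 10.0 shift/row 5
10 worst frac 0.43 j6 [-0.6993  0.4039  1.7943 -0.      0.9435  0.697 ] turn/row 7.0 shift/row 4
12 worst frac 0.77 j6 [-1.0982  0.6062  2.221   1.6364  0.9022 -1.1846] turn/row 4.6 shift/row 9
6 worst frac 0.17 j1 [-0.9116  0.7667  2.1294  1.8791  0.8643 -1.2842] turn/row 0.0 shift/row 20
```

```bash
python3 - <<'E'
from kin import *
A=([.5,-.25,.27],tool(80)); 
rows(*A,6,grip=-.22)
B=([.46,-.30,.22],tool(-5)); rows(*B,8,*A,grip=-.22)
C=([.455,-.31,.20],tool(-87)); rows(*C,8,*B,grip=-.22)
g=np.array([.554,-.3315,.053]);T=tool(-87,-55); d=T.apply([0,0,1]); pre=g-.11*d; print(pre,d)
rows(pre,T,13,*C,grip=-.22)
rows(g,T,6,pre,T,grip=-.22)
sim(np.array(env.get_obs()['qpos']),[(*A,6),(*B,8),(*C,8),(pre,T,13),(g,T,6)])
E
```

```text
n=6 dist=28mm turn=38.6deg
[[6.4,0.4,-0.3,-1.1,-4.1,1.8,-0.22],[6.4,0.4,-0.3,-1.1,-3.9,2.2,-0.22],[6.4,0.4,-0.3,-1.1,-3.6,2.6,-0.22],[6.4,0.4,-0.3,-1.1,-3.3,3.0,-0.22],[6.4,0.4,-0.3,-1.1,-3.0,3.4,-0.22],[6.4,0.4,-0.3,-1.1,-2.6,3.7,-0.22]]
n=8 dist=81mm turn=85.0deg
[[0.0,0.0,10.6,-7.0,-3.8,6.3,-0.22],[0.0,0.0,10.6,-7.6,-2.5,6.3,-0.22],[0.0,0.0,10.6,-7.9,-1.0,6.3,-0.22],[0.0,0.0,10.6,-8.0,0.4,6.3,-0.22],[0.0,0.0,10.6,-7.8,1.9,6.3,-0.22],[0.0,0.0,10.6,-7.3,3.3,6.3,-0.22],[0.0,0.0,10.6,-6.5,4.6,6.3,-0.22],[0.0,0.0,10.6,-5.6,5.7,6.3,-0.22]]
n=8 dist=23mm turn=82.0deg
[[0.0,0.0,10.3,-0.5,1.3,2.5,-0.22],[0.0,0.0,10.3,-0.3,1.4,2.5,-0.22],[0.0,0.0,10.3,-0.0,1.4,2.5,-0.22],[0.0,0.0,10.3,0.2,1.4,2.5,-0.22],[0.0,0.0,10.3,0.5,1.3,2.5,-0.22],[0.0,0.0,10.3,0.7,1.2,2.5,-0.22],[0.0,0.0,10.3,0.9,1.1,2.5,-0.22],[0.0,0.0,10.3,1.1,0.9,2.5,-0.22]]
[ 0.464  -0.3362  0.1161] [ 0.818   0.0429 -0.5736]
n=13 dist=88mm turn=55.0deg
[[4.2,-0.0,-0.0,2.1,-0.6,6.5,-0.22],[4.2,-0.0,-0.0,2.1,-0.1,6.5,-0.22],[4.2,-0.0,-0.0,2.1,0.4,6.5,-0.22],[4.2,-0.0,-0.0,2.1,0.8,6.4,-0.22],[4.2,-0.0,-0.0,2.1,1.3,6.3,-0.22],[4.2,-0.
[... 276 characters left out ...]
0mm turn=0.0deg
[[0.0,0.0,0.0,0.0,0.0,18.3,-0.22],[0.0,0.0,0.0,0.0,0.0,18.3,-0.22],[0.0,0.0,0.0,0.0,0.0,18.3,-0.22],[0.0,0.0,0.0,0.0,0.0,18.3,-0.22],[0.0,0.0,0.0,0.0,0.0,18.3,-0.22],[0.0,0.0,0.0,0.0,0.0,18.3,-0.22]]
6 worst frac 1.05 j5 [-0.5829  0.3734  1.6907 -0.      1.0775 -1.9792] turn/row 6.4 shift/row 5
8 worst frac 0.62 j6 [-0.6993  0.4039  1.7943  0.      0.9435 -0.612 ] turn/row 10.6 shift/row 10
8 worst frac 0.64 j6 [-0.7192  0.4263  1.8199  0.      0.8953  0.7993] turn/row 10.3 shift/row 3
13 worst frac 0.86 j6 [-1.0525  0.6025  2.2915  1.8581  0.8681 -1.2797] turn/row 4.2 shift/row 7
6 worst frac 0.16 j2 [-0.8871  0.7587  2.1768  2.0645  0.8495 -1.3491] turn/row 0.0 shift/row 18
```

```bash
python3 -m handwheel '[[[6.4,0.4,-0.3,-1,-4,2,-0.22],[6.4,0.4,-0.3,-1,-4,2,-0.22],[6.4,0.4,-0.3,-1,-3.5,2.5,-0.22],[6.4,0.4,-0.3,-1,-3.3,3,-0.22],[6.4,0.4,-0.3,-1,-3,3.4,-0.22],[6.4,0.4,-0.3,-1,-2.6,3.7,-0.22]]]'; 
python3 -m handwheel '[[[0,0,10.6,-7,-4,6,-0.22],[0,0,10.6,-7.5,-2.5,6,-0.22],[0,0,10.6,-8,-1,6,-0.22],[0,0,10.6,-8,0.5,6,-0.22],[0,0,10.6,-8,2,6,-0.22],[0,0,10.6,-7,3,6,-0.22],[0,0,10.6,-6.5,4.5,6,-0.22],[0,0,10.6,-5.5,5.5,6,-0.22]]]' ; python3 st.py
python3 - <<'E'
from kin import *
C=([.455,-.31,.20],tool(-87)); rows(*C,8,grip=-.22)
E
```

```text
time: 3.6
eef_pos: [0.5005, -0.2488, 0.2702]
tool_rot: [0.766, 0.643, 0.002, 0.001]
wrist_force: [-0.4, 1.3, -0.2]
grip_width: 0.609
time: 4.6
eef_pos: [0.4607, -0.298, 0.2212]
tool_rot: [0.999, -0.044, 0.004, -0.001]
wrist_force: [0.2, -0.2, -0.2]
grip_width: 0.61
q [-0.6971  0.4084  1.7791  0.0072  0.9491 -0.6129] p [ 0.4607 -0.298   0.2212] t 4.6 w 0.61 F [ 0.1976 -0.2456 -0.1858]
x [ 0.9961 -0.0883  0.0074] z [ 0.0075  0.0013 -1.    ]
n=8 dist=25mm turn=81.9deg
[[-0.0,-0.0,10.2,-0.6,1.6,2.6,-0.22],[-0.0,-0.0,10.2,-0.3,1.6,2.6,-0.22],[-0.0,-0.0,10.2,-0.0,1.7,2.6,-0.22],[-0.0,-0.0,10.2,0.3,1.6,2.6,-0.22],[-0.0,-0.0,10.2,0.6,1.6,2.6,-0.22],[-0.0,-0.0,10.2,0.8,1.4,2.6,-0.22],[-0.0,-0.0,10.2,1.1,1.3,2.6,-0.22],[-0.0,-0.0,10.2,1.3,1.0,2.6,-0.22]]
```

```bash

python3 -m handwheel '[[[0,0,10.2,-0.6,1.6,2.6,-0.22],[0,0,10.2,-0.3,1.6,2.6,-0.22],[0,0,10.2,0,1.7,2.6,-0.22],[0,0,10.2,0.3,1.6,2.6,-0.22],[0,0,10.2,0.6,1.6,2.6,-0.22],[0,0,10.2,0.8,1.4,2.6,-0.22],[0,0,10.2,1,1.3,2.6,-0.22],[0,0,10.2,1.3,1,2.6,-0.22]]]' >/dev/null
python3 -m handwheel '[[[4.2,0,0,2,-0.6,6.5,-0.22],[4.2,0,0,2,0,6.5,-0.22],[4.2,0,0,2,0.4,6.5,-0.22],[4.2,0,0,2,0.8,6.4,-0.22],[4.2,0,0,2,1.3,6.3,-0.22],[4.2,0,0,2,1.8,6.2,-0.22],[4.2,0,0,2,2.2,6,-0.22]]]' >/dev/null; python3 st.py
python3 - <<'E'
from kin import *
g=np.array([.554,-.3315,.053]);T=tool(-87,-55); d=T.apply([0,0,1]); pre=g-.11*d
rows(pre,T,7,grip=-.22); sim(np.array(env.get_obs()['qpos']),[(pre,T,7)])
E
```

```text
q [-0.9105  0.4642  2.0475  0.9702  0.5252 -0.2377] p [ 0.4606 -0.3231  0.155 ] t 6.475 w 0.608 F [ 0.8843 -0.0502 -0.2769]
x [ 0.065  -0.9979  0.0006] z [ 0.4989  0.032  -0.8661]
n=7 dist=41mm turn=25.0deg
[[3.6,0.1,0.1,1.9,2.5,5.0,-0.22],[3.6,0.1,0.1,1.9,2.8,4.8,-0.22],[3.6,0.1,0.1,1.9,3.1,4.7,-0.22],[3.6,0.1,0.1,1.9,3.3,4.5,-0.22],[3.6,0.1,0.1,1.9,3.6,4.2,-0.22],[3.6,0.1,0.1,1.9,3.9,4.0,-0.22],[3.6,0.1,0.1,1.9,4.1,3.8,-0.22]]
7 worst frac 0.71 j6 [-1.0525  0.6025  2.2915  1.8581  0.8681 -1.2797] turn/row 3.6 shift/row 5
```

```bash

python3 -m handwheel '[[[3.6,0,0,2,2.5,5,-0.22],[3.6,0,0,2,2.8,4.8,-0.22],[3.6,0,0,2,3,4.7,-0.22],[3.6,0,0,2,3.3,4.5,-0.22],[3.6,0,0,2,3.6,4.2,-0.22],[3.6,0,0,2,3.9,4,-0.22],[3.6,0,0,2,4.1,3.8,-0.22]]]' >/dev/null; python3 st.py
python3 - <<'E'
from kin import *
from h import *
g=np.array([.554,-.3315,.053]);T=tool(-87,-55)
rows(g,T,6,grip=-.22)
p,R=pose();print('line at spool, offsets tool frame mm:',R.inv().apply(g-p)*1e3)
pic,d=env.capture("scene");cv2.imwrite("pics/a1.png",cv2.resize(pic[140:290,60:260,::-1],None,fx=4,fy=4,interpolation=cv2.INTER_CUBIC))
E
```

```text
q [-1.0695  0.6609  2.1961  1.8005  0.87   -1.2331] p [ 0.4643 -0.3365  0.1159] t 7.35 w 0.612 F [ 0.1297 -0.5058  0.0442]
x [ 0.0648 -0.9979  0.0013] z [ 0.82    0.0525 -0.57  ]
n=6 dist=110mm turn=0.8deg
[[-0.0,0.1,0.1,0.1,0.1,18.3,-0.22],[-0.0,0.1,0.1,0.1,0.1,18.3,-0.22],[-0.0,0.1,0.1,0.1,0.0,18.3,-0.22],[-0.0,0.1,0.1,0.0,0.0,18.3,-0.22],[-0.0,0.1,0.1,0.0,0.0,18.3,-0.22],[-0.0,0.1,0.1,-0.0,0.0,18.3,-0.22]]
line at spool, offsets tool frame mm: [  0.7774   0.4336 109.6877]
```

View pics/a1.png

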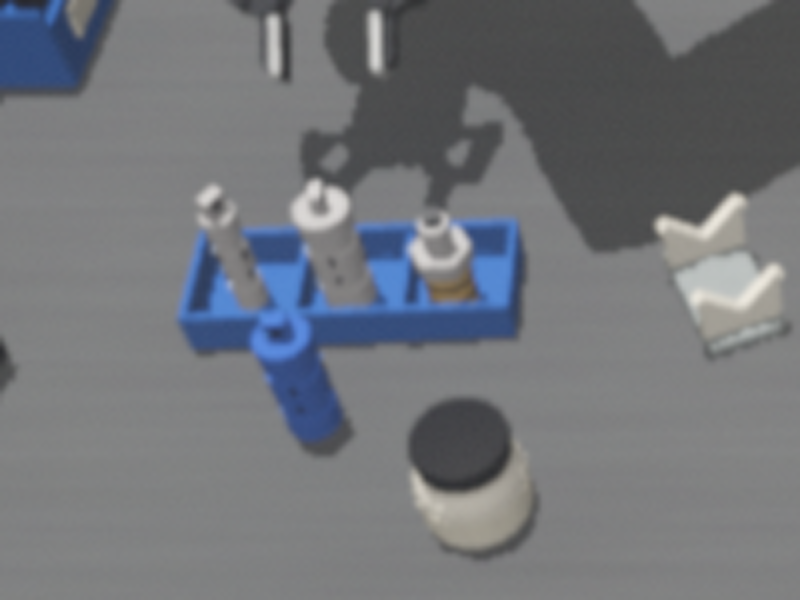

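The fingers at about (275,45) and (377,45) straddle the line to the thick spool at (322,210). Approaching.

```bash

python3 -m handwheel '[[[0,0,0,0,0,18,-0.22],[0,0,0,0,0,18,-0.22],[0,0,0,0,0,18,-0.22],[0,0,0,0.5,0,18,-0.22],[0,0,0,0.5,0,18,-0.22],[0,0,0,0,0,19,-0.22]]]' ; python3 st.py
python3 - <<'E'
from h import *
pic,d=env.capture("scene");cv2.imwrite("pics/a2.png",cv2.resize(pic[140:290,60:260,::-1],None,fx=4,fy=4,interpolation=cv2.INTER_CUBIC))
E
```

```text
time: 8.15
eef_pos: [0.5536, -0.331, 0.0513]
tool_rot: [0.645, -0.609, 0.315, -0.338]
wrist_force: [0.2, -0.2, 0.3]
grip_width: 0.608
q [-0.9006  0.8176  2.0675  1.9979  0.8324 -1.2786] p [ 0.5536 -0.331   0.0513] t 8.15 w 0.608 F [ 0.187  -0.1624  0.2952]
x [ 0.0598 -0.9982 -0.0053] z [ 0.8176  0.0521 -0.5734]
```

View pics/a2.png

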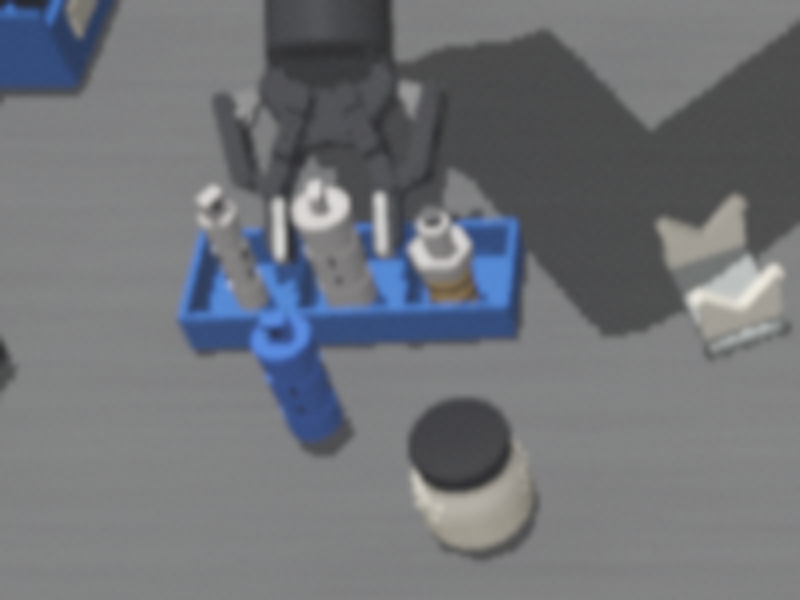

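The pads at (279,230) and (382,225) straddle the thick spool, clear of its neighbours. Closing.

```bash

python3 -m handwheel '[[[0,0,0,0,-1,0,0.2],[0,0,0,0,0,0,0.6],[0,0,0,0,0,0,1],[0,0,0,0,0,0,1],[0,0,0,0,0,0,1]]]' 80; python3 st.py
python3 - <<'E'
from kin import *
o=env.get_obs(); p,R=pose(); q=np.array(o['qpos'])
# lay pose: vee_b
vb=np.array([.5554,-.1034]);yaw=np.degrees(.367)
e=.0085
def lay(r,e,tilt,dz=0):
    ax=np.array([np.cos(.367),np.sin(.367),0]); return np.r_[vb,.026+1.4142*r+dz]+ax*e, tool(yaw-90,90-tilt)
L=lay(.016,e,55,.03); print(L[0])
up=p+[0,0,.13]
V=([.50,-.25,.24],tool(-80,-10)); 
qq=sim(q,[(up,R,5),(*V,9),(L[0]+[0,0,.1],L[1],8),(*L,4)])
E
```

```text
time: 8.82
eef_pos: [0.553, -0.3313, 0.0529]
tool_rot: [0.645, -0.609, 0.315, -0.338]
wrist_force: [-0.4, 0.2, -1.8]
grip_width: 0.339
q [-0.9018  0.8141  2.0685  1.9952  0.8315 -1.2754] p [ 0.553  -0.3313  0.0529] t 8.825 w 0.339 F [-0.3928  0.2091 -1.8208]
x [ 0.0592 -0.9982 -0.0054] z [ 0.8176  0.0516 -0.5734]
[ 0.5633 -0.1004  0.0786]
5 worst frac 0.33 j6 [-0.8909  0.5227  2.0862  1.7442  0.7456 -0.9074] turn/row 0.0 shift/row 31
9 worst frac 0.82 j4 [-0.6357  0.357   1.822   0.1684  0.8487  0.6563] turn/row 5.1 shift/row 13
8 worst frac 0.42 j5 [-0.1728  0.6753  1.52   -0.3002  1.4909  1.1392] turn/row 5.8 shift/row 22
4 worst frac 0.18 j5 [-0.1728  0.7845  1.6077 -0.3107  1.3031  1.1992] turn/row 0.0 shift/row 25
```

```bash
python3 - <<'E'
from kin import *
p,R=pose(); rows(p+[0,0,.13],R,6,grip=1)
E
python3 -m handwheel '[[[0,0,0,0,-12.3,-8.6,1],[0,0,0,0,-12.3,-8.6,1]]]'; python3 st.py
```

```text
n=6 dist=130mm turn=0.0deg
[[0.0,0.0,0.0,-0.1,-17.7,-12.4,1],[0.0,0.0,0.0,-0.1,-17.7,-12.4,1],[0.0,0.0,0.0,-0.1,-17.7,-12.4,1],[0.0,0.0,0.0,-0.1,-17.7,-12.4,1],[0.0,0.0,0.0,-0.1,-17.7,-12.4,1],[0.0,0.0,0.0,-0.1,-17.7,-12.4,1]]
time: 9.07
eef_pos: [0.553, -0.3312, 0.0829]
tool_rot: [0.645, -0.609, 0.315, -0.338]
wrist_force: [0.3, 0.1, -3.7]
grip_width: 0.337
q [-0.9018  0.7529  2.0668  1.9401  0.8068 -1.1951] p [ 0.553  -0.3312  0.0829] t 9.075 w 0.337 F [ 0.2681  0.0869 -3.6927]
x [ 0.0594 -0.9982 -0.0059] z [ 0.8173  0.0521 -0.5738]
```

Holding about 3.7 N of weight. I'll lift clear and reorient.

```bash
python3 -m handwheel '[[[0,0,0,0,-18,-12.5,1],[0,0,0,0,-18,-12.5,1],[0,0,0,0,-18,-12.5,1],[0,0,0,0,-18,-12.5,1],[0,0,0,0,-12,-8,1]]]'; python3 st.py
python3 - <<'E'
from h import *
pic,d=env.capture("scene");cv2.imwrite("pics/a3.png",cv2.resize(pic[120:270,60:260,::-1],None,fx=4,fy=4,interpolation=cv2.INTER_CUBIC))
from kin import *
V=([.50,-.25,.24],tool(-80,-10)); rows(*V,9,grip=1)
E
```

```text
time: 9.7
eef_pos: [0.5537, -0.3317, 0.1859]
tool_rot: [0.645, -0.609, 0.315, -0.338]
wrist_force: [0.3, -0.2, -5.2]
grip_width: 0.34
q [-0.9013  0.5553  2.0266  1.7057  0.7471 -0.8677] p [ 0.5537 -0.3317  0.1859] t 9.7 w 0.34 F [ 0.3334 -0.1961 -5.2242]
x [ 0.0597 -0.9982 -0.0048] z [ 0.8178  0.0517 -0.5732]
n=9 dist=111mm turn=45.6deg
[[-5.0,-0.4,-0.6,-9.5,-1.6,-7.8,1],[-5.0,-0.4,-0.6,-9.5,-1.1,-7.8,1],[-5.0,-0.4,-0.6,-9.5,-0.5,-7.8,1],[-5.0,-0.4,-0.6,-9.6,0.1,-7.8,1],[-5.0,-0.4,-0.6,-9.7,0.7,-7.7,1],[-5.0,-0.4,-0.6,-9.7,1.2,-7.6,1],[-5.0,-0.4,-0.6,-9.8,1.8,-7.4,1],[-5.0,-0.4,-0.6,-9.9,2.3,-7.1,1],[-5.0,-0.4,-0.6,-9.9,2.8,-6.8,1]]
```

View pics/a3.png

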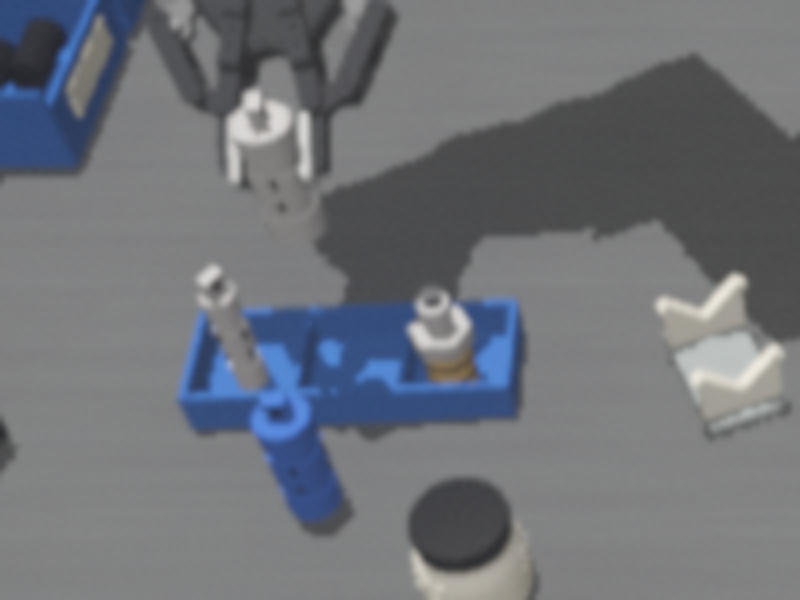

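```bash
python3 -m handwheel '[[[-5,-0.4,-0.6,-9.5,-1.6,-7.8,1],[-5,-0.4,-0.6,-9.5,-1,-7.8,1],[-5,-0.4,-0.6,-9.5,-0.5,-7.8,1],[-5,-0.4,-0.6,-9.5,0,-7.8,1],[-5,-0.4,-0.6,-9.7,0.7,-7.7,1],[-5,-0.4,-0.6,-9.7,1.2,-7.6,1],[-5,-0.4,-0.6,-9.8,1.8,-7.4,1],[-5,-0.4,-0.6,-9.9,2.3,-7,1]]]'; python3 st.py
python3 - <<'E'
from kin import *
vb=np.array([.5554,-.1034]);yaw=np.degrees(.367)
def lay(r,e,tilt,dz=0):
    ax=np.array([np.cos(.367),np.sin(.367),0]); return np.r_[vb,.026+1.4142*r+dz]+ax*e, tool(yaw-90,90-tilt)
L=lay(.016,.0085,55,.1); rows(*L,8,grip=1); sim(np.array(env.get_obs()['qpos']),[(*L,8)])
E
```

```text
time: 10.75
eef_pos: [0.5052, -0.2585, 0.2316]
tool_rot: [0.754, -0.644, 0.082, -0.099]
wrist_force: [-0.6, -0.0, -4.0]
grip_width: 0.339
q [-0.6716  0.3681  1.8406  0.2755  0.7793  0.5593] p [ 0.5052 -0.2585  0.2316] t 10.75 w 0.339 F [-0.5896 -0.0395 -4.0258]
x [ 0.1581 -0.9874 -0.0046] z [ 0.251   0.0447 -0.9669]
n=8 dist=188mm turn=51.1deg
[[-6.2,0.3,-1.5,-18.3,-7.3,12.7,1],[-6.2,0.3,-1.5,-18.2,-9.1,11.7,1],[-6.2,0.3,-1.5,-18.0,-10.8,10.6,1],[-6.2,0.3,-1.5,-17.7,-12.3,9.2,1],[-6.2,0.3,-1.5,-17.4,-13.7,7.7,1],[-6.2,0.3,-1.5,-17.1,-14.9,6.1,1],[-6.2,0.3,-1.5,-16.7,-15.9,4.3,1],[-6.2,0.3,-1.5,-16.3,-16.7,2.5,1]]
8 worst frac 0.52 j5 [-0.1728  0.7054  1.5509 -0.3022  1.4326  1.1574] turn/row 6.4 shift/row 24
```

```bash
python3 -m handwheel '[[[-6.2,0.3,-1.5,-18,-7,12.7,1],[-6.2,0.3,-1.5,-18,-9,11.7,1],[-6.2,0.3,-1.5,-18,-11,10.6,1],[-6.2,0.3,-1.5,-18,-12,9.2,1],[-6.2,0.3,-1.5,-17.5,-13.7,7.7,1],[-6.2,0.3,-1.5,-17,-15,6,1],[-6.2,0.3,-1.5,-16.7,-16,4.3,1],[-6.2,0.3,-1.5,-16.3,-16.7,2.5,1]]]'; python3 st.py
python3 - <<'E'
from fit import *
for n in("top","scene"):
    p,d=env.capture(n); np.save(f"pics/{n}1.npy",d); cv2.imwrite(f"pics/b_{n}.png",cv2.resize(p[150:260,200:360,::-1] if n=="top" else p[130:260,180:340,::-1],None,fx=4,fy=4,interpolation=cv2.INTER_CUBIC))
from kin import pose
p0,R0=pose()
from scipy.spatial.transform import Rotation as Ro
C=clouds(1)
P=np.concatenate([pts(C[n],(.46,.68,-.2,0),(.11,.2)) for n in C])
# exclude gripper: keep points within 30mm of nominal axis
ax=np.array([np.cos(.367),np.sin(.367),0])
c0=p0-ax*.0085
def f(x,P):
    z=np.array([np.cos(x[3])*np.cos(x[4]),np.sin(x[3])*np.cos(x[4]),np.sin(x[4])]); y=np.cross([0,0,1],z);y/=np.linalg.norm(y); xx=np.cross(y,z)
    q=(P-x[:3])@np.stack([xx,y,z],1); return np.minimum(spool(q,.016),spool(q[:,[1,0,2]],.016))
x=np.r_[c0,.367,0]; 
for it in range(6):
    m=(np.abs(f(x,P))<(.012 if it<2 else .006)); r=least_squares(f,x,args=(P[m],),loss='soft_l1',f_scale=.0015,x_scale=[.01,.01,.01,.1,.1],diff_step=1e-4); x=r.x
print(x,m.sum(),np.median(abs(r.fun)), 'nominal',c0)
E
```

```text
time: 11.75
eef_pos: [0.5642, -0.1004, 0.1483]
tool_rot: [0.786, -0.54, -0.17, 0.248]
wrist_force: [0.6, -0.3, -4.2]
grip_width: 0.341
q [-0.1681  0.7356  1.4947 -0.2983  1.459   1.1542] p [ 0.5642 -0.1004  0.1483] t 11.75 w 0.341 F [ 0.5727 -0.3271 -4.2354]
x [ 0.3578 -0.9338  0.0001] z [-0.5357 -0.2053 -0.8191]
[ 0.5563 -0.1014  0.1451  0.4191  0.0042] 110 0.0006425988186390327 nominal [ 0.5565 -0.1018  0.1462]
```

View pics/b_top.png

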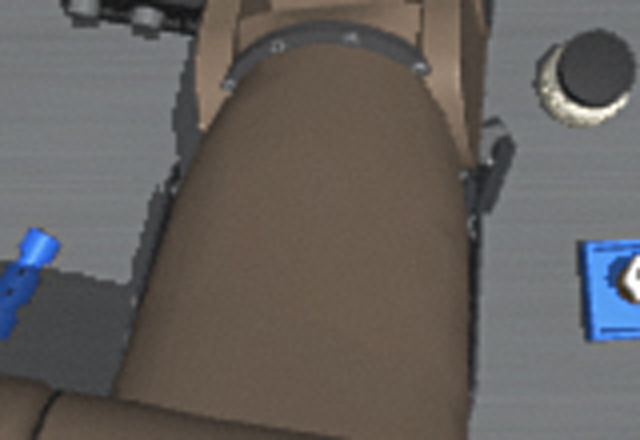

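View pics/b_scene.png

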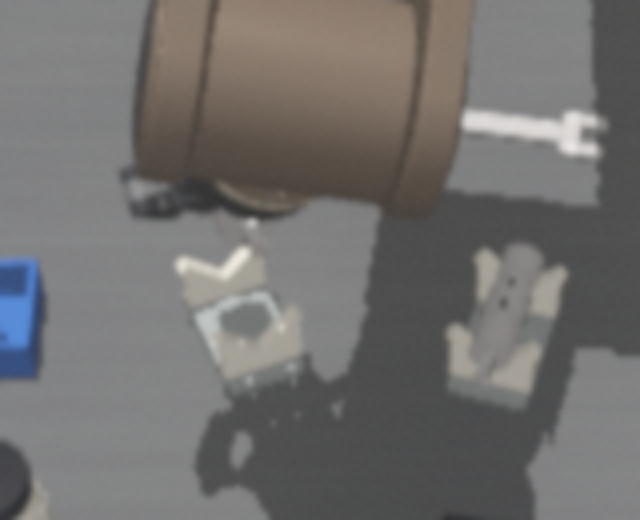

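```bash
python3 - <<'E'
from plan import *
p,R=pose(); rows([.5637,-.1002,.056],R,4,grip=1); print(R.inv().apply([0,0,-1]))
E
```

```text
n=4 dist=90mm turn=0.0deg
[[0.0,0.0,0.0,0.3,-12.7,18.6,1],[0.0,0.0,0.0,0.3,-12.7,18.6,1],[0.0,0.0,0.0,0.3,-12.7,18.6,1],[0.0,0.0,0.0,0.3,-12.7,18.6,1]]
[ 0.002  -0.5748  0.8183]
```

```bash
python3 -m handwheel '[[[0,0,0,0,-12.7,18.6,1],[0,0,0,0,-12.7,18.6,1],[0,0,0,0,-12.7,18.6,1],[0,0,0,0,-12.7,18.6,1]]]'; python3 -m handwheel '[[[0,0,0,0,-1.7,2.5,1],[0,0,0,0,0,0,1]]]';
```

```text
time: 12.35
eef_pos: [0.5635, -0.102, 0.058]
tool_rot: [0.786, -0.542, -0.169, 0.246]
wrist_force: [0.0, 0.2, -3.6]
grip_width: 0.342
time: 12.6
eef_pos: [0.5638, -0.1018, 0.0562]
tool_rot: [0.786, -0.541, -0.168, 0.247]
wrist_force: [0.3, -0.2, -2.7]
grip_width: 0.342
```

```bash
python3 - <<'E'
from h import *
for n in("scene",):
    p,d=env.capture(n); cv2.imwrite(f"pics/b2_{n}.png",cv2.resize(p[130:260,180:340,::-1],None,fx=4,fy=4,interpolation=cv2.INTER_CUBIC))
E
python3 st.py
```

```text
q [-0.1706  0.8504  1.537  -0.3084  1.3029  1.2021] p [ 0.5641 -0.1019  0.0565] t 12.65 w 0.342 F [-0.0285 -0.0543 -2.5902]
x [ 0.3573 -0.934   0.0028] z [-0.531  -0.2056 -0.8221]
```

View pics/b2_scene.png

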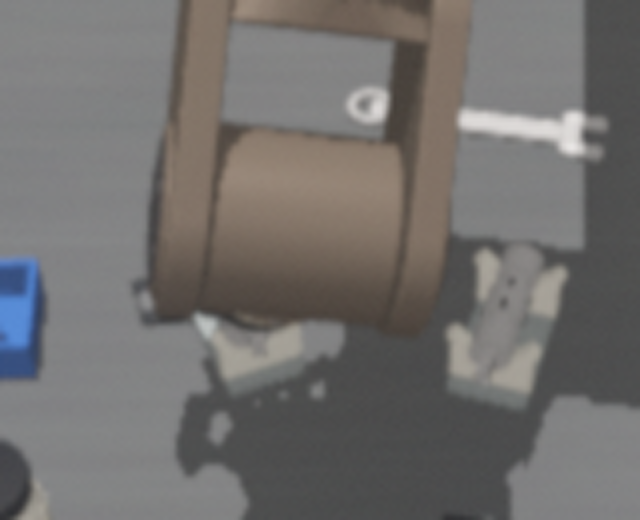

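```bash
for i in 1 2; do python3 -m handwheel '[[[0,0,0,0,-1.2,1.6,1]]]' | grep -E "eef|force"; done
```

```text
eef_pos: [0.5641, -0.1017, 0.0552]
wrist_force: [-1.9, 7.3, 9.4]
eef_pos: [0.5636, -0.1009, 0.054]
wrist_force: [-4.7, 12.3, 21.0]
```

```bash
for i in 1 2; do python3 -m handwheel '[[[0,0,0,-1.5,0,0,1]]]' | grep -E "eef|force"; done
```

```text
eef_pos: [0.5634, -0.0999, 0.0534]
wrist_force: [-2.1, 2.1, 1.5]
eef_pos: [0.563, -0.0988, 0.0526]
wrist_force: [0.9, 0.2, -1.7]
```

```bash
for i in 1 2 ; do python3 -m handwheel '[[[0,0,0,0,-0.9,1.2,1]]]' | grep -E "eef|force"; done
```

```text
eef_pos: [0.5628, -0.0985, 0.0516]
wrist_force: [-2.1, 7.7, 18.4]
eef_pos: [0.5628, -0.0984, 0.0513]
wrist_force: [-3.3, 10.2, 30.0]
```

```bash
for i in 1; do python3 -m handwheel '[[[0,0,0,-1,0.4,-0.5,1],[0,0,0,0,0,0,1]]]' | grep -E "eef|force"; done
```

```text
eef_pos: [0.5628, -0.0982, 0.0514]
wrist_force: [-1.3, 3.2, 15.0]
```

```bash
python3 -m handwheel '[[[0,0,0,0,0,0,0],[0,0,0,0,0,0,-0.3],[0,0,0,0,0,0,-0.3]]]'; python3 st.py; python3 - <<'E'
from kin import *
p,R=pose(); z=R.apply([0,0,1]); 
A=(p-z*.09,R); 
ph=[.556,-.101,.16]
B=(ph,tool(-69)); C=(ph,tool(21)); D=(ph,tool(111))
rows(*A,4,grip=-.3); rows(*B,4,*A,grip=-.3); rows(*C,9,*B,grip=-.3); 
sim(np.array(env.get_obs()['qpos']),[(*A,4),(*B,4),(*C,9),(*D,9)])
E
```

```text
time: 14.02
eef_pos: [0.5624, -0.0981, 0.0494]
tool_rot: [0.786, -0.541, -0.169, 0.247]
wrist_force: [0.3, 0.1, 0.5]
grip_width: 0.652
q [-0.1656  0.8586  1.5433 -0.3065  1.2915  1.2097] p [ 0.5624 -0.0981  0.0494] t 14.025 w 0.652 F [0.3103 0.1454 0.4622]
x [ 0.3569 -0.9341  0.002 ] z [-0.5322 -0.2051 -0.8214]
n=4 dist=90mm turn=0.0deg
[[0.0,0.0,0.0,-0.0,0.0,-22.5,-0.3],[0.0,0.0,0.0,-0.0,0.0,-22.5,-0.3],[0.0,0.0,0.0,-0.0,0.0,-22.5,-0.3],[0.0,0.0,0.0,-0.0,0.0,-22.5,-0.3]]
n=4 dist=69mm turn=34.8deg
[[8.7,-0.0,-0.0,0.2,17.2,0.8,-0.3],[8.7,-0.0,-0.0,0.1,17.1,-1.8,-0.3],[8.7,-0.0,-0.0,0.1,16.7,-4.4,-0.3],[8.7,-0.0,-0.0,0.1,15.8,-6.9,-0.3]]
n=9 dist=0mm turn=90.0deg
[[0.0,0.0,-10.0,0.0,0.0,0.0,-0.3],[0.0,0.0,-10.0,0.0,0.0,0.0,-0.3],[0.0,0.0,-10.0,0.0,0.0,0.0,-0.3],[0.0,0.0,-10.0,0.0,0.0,0.0,-0.3],[0.0,0.0,-10.0,0.0,0.0,0.0,-0.3],[0.0,0.0,-10.0,0.0,0.0,0.0,-0.3],[0.0,0.0,-10.0,0.0,0.0,0.0,-0.3],[0.0,0.0,-10.0,0.0,0.0,0.0,-0.3],[0.0,0.0,-10.0,0.0,0.0,0.0,-0.3]]
4 worst frac 0.17 j5 [-0.1342  0.7895  1.4337 -0.2795  1.4693  1.1798] turn/row 0.0 shift/row 21
4 worst frac 0.61 j5 [-0.2976  0.4899  1.8365 -0.      0.8151  0.9066] turn/row 8.7 shift/row 17
9 worst frac 0.64 j6 [-0.2976  0.4899  1.8365  0.      0.8151 -0.6642] turn/row 10.0 shift/row 0
9 worst frac 0.64 j6 [-0.2976  0.4899  1.8365 -0.      0.8151 -2.235 ] turn/row 10.0 shift/row 0
```

```bash
python3 -m handwheel '[[[0,0,0,0,0,-22,-0.3],[0,0,0,0,0,-22,-0.3],[0,0,0,0,0,-22,-0.3],[0,0,0,0,0,-22,-0.3],[8.7,0,0,0,17,1,-0.3],[8.7,0,0,0,17,-2,-0.3],[8.7,0,0,0,17,-4.4,-0.3],[8.7,0,0,0,16,-7,-0.3]]]'; python3 st.py; python3 -m handwheel '[[[0,0,-10,0,0,0,-0.3],[0,0,-10,0,0,0,-0.3],[0,0,-10,0,0,0,-0.3],[0,0,-10,0,0,0,-0.3],[0,0,-10,0,0,0,-0.3],[0,0,-10,0,0,0,-0.3],[0,0,-10,0,0,0,-0.3],[0,0,-10,0,0,0,-0.3]]]';python3 -m handwheel '[[[0,0,-10,0,0,0,-0.3],[0,0,-10,0,0,0,-0.3],[0,0,-10,0,0,0,-0.3],[0,0,-10,0,0,0,-0.3],[0,0,-10,0,0,0,-0.3],[0,0,-10,0,0,0,-0.3],[0,0,-10,0,0,0,-0.3],[0,0,-10,0,0,0,-0.3]]]'; python3 st.py
python3 - <<'E'
from h import *
for n in("scene","top"):
    p,d=env.capture(n); np.save(f"pics/{n}2.npy",d);cv2.imwrite(f"pics/b3_{n}.png",cv2.resize(p[130:260,180:340,::-1] if n=="scene" else p[150:260,230:380,::-1],None,fx=4,fy=4,interpolation=cv2.INTER_CUBIC))
E
```

```text
time: 15.02
eef_pos: [0.5542, -0.101, 0.1593]
tool_rot: [0.824, -0.567, 0.003, -0.001]
wrist_force: [0.3, -0.5, -0.7]
grip_width: 0.651
q [-0.2979  0.5054  1.8078  0.001   0.8218  0.9074] p [ 0.5542 -0.101   0.1593] t 15.025 w 0.651 F [ 0.2531 -0.5144 -0.6684]
x [ 0.3568 -0.9342  0.0035] z [ 0.0066 -0.0012 -1.    ]
time: 16.02
eef_pos: [0.5545, -0.1008, 0.1586]
tool_rot: [0.995, 0.098, 0.0, 0.001]
wrist_force: [0.7, -0.9, 0.1]
grip_width: 0.649
time: 17.02
eef_pos: [0.5544, -0.1008, 0.1586]
tool_rot: [0.699, 0.715, -0.0, 0.001]
wrist_force: [0.1, 0.5, 1.0]
grip_width: 0.649
q [-0.2965  0.5082  1.8047 -0.0019  0.8272 -1.8877] p [ 0.5544 -0.1008  0.1586] t 17.025 w 0.649 F [0.0783 0.4758 0.9679]
x [-0.0217  0.9998 -0.0018] z [ 0.0011 -0.0018 -1.    ]
```

View pics/b3_scene.png

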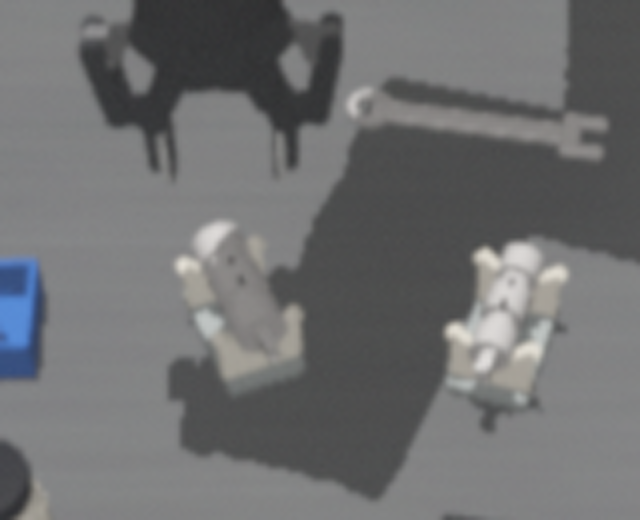

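The thick spool lies seated in vee_b, with its plain end at (215,240) and its tang at (270,345) pointing away from the robot. Now I'll fit its pose.

```bash
cat >> fit.py <<'E'
def lying(P,r,x0,zfix=None):
    def f(x,P):
        z=np.array([np.cos(x[3]),np.sin(x[3]),0]); y=np.array([-z[1],z[0],0]); xx=np.cross(y,z)
        q=(P-x[:3])@np.stack([xx,y,z],1); return np.minimum(spool(q,r),spool(q[:,[1,0,2]],r))
    x=np.array(x0,float)
    for t in(.012,.008,.006,.005,.005,.005):
        m=np.abs(f(x,P))<t; rr=least_squares(f,x,args=(P[m],),loss='soft_l1',f_scale=.0015,x_scale=[.01,.01,.01,.1],diff_step=1e-4); x=rr.x
    return x,int(m.sum()),np.median(abs(rr.fun))
E
python3 - <<'E'
from fit import *
C=clouds(2)
for n in C:
    P=pts(C[n],(.46,.68,-.2,0),(.045,.075)); print(n,len(P),lying(P,.016,[.555,-.1,.0486,.367]))
for n in C:
    P=pts(C[n],(.46,.68,0,.12),(.042,.07)); print(n,len(P),lying(P,.013,[.5666,.0614,.0444,-.287]))
E
```

```text
top 0 (array([ 0.555 , -0.1   ,  0.0486,  0.367 ]), 0, np.float64(nan))
scene 469 (array([ 0.5544, -0.0993,  0.0496,  0.4136]), 429, np.float64(0.000692398887551942))
top 310 (array([ 0.5674,  0.0612,  0.0442, -0.3054]), 266, np.float64(0.0009553768083534571))
scene 412 (array([ 0.5662,  0.0616,  0.0453, -0.3059]), 346, np.float64(0.0007501599023502651))
  return _methods._mean(a, axis=axis, dtype=dtype,
  ret = ret.dtype.type(ret / rcount)
```

```bash
cat >> kin.py <<'E'
S=np.array([.670,.3497,.047]);MY=3.2312
def ramp(s,t,n):
    c,si=np.cos(.21),np.sin(.21); return S+E('z',MY).apply([s*c-n*si,t,s*si+n*c])
RT=tool(np.degrees(MY)-180)*E('y',-.21)   # tool normal to ramp, jaw along ramp
E
python3 - <<'E'
from kin import *
p,R=pose(); q=np.array(env.get_obs()['qpos'])
A=([.5544,-.0993,.095],tool(113)); G=([.5544,-.0993,.0505],tool(113))
rows(*A,4,grip=-.3); rows(*G,3,*A,grip=-.3)
print(RT.as_matrix()); L=ramp(.07,-.008,.018); print(L,ramp(.07,-.008,.1), ramp(.016,-.008,.016))
H1=([.56,-.06,.2],tool(100)); H2=([.57,.15,.22],tool(50)); H3=(ramp(.07,-.008,.11),RT)
sim(q,[(*A,3),(*G,3),(*H1,4),(*H2,7),(*H3,6),(L,RT,4)])
E
```

```text
n=4 dist=64mm turn=22.0deg
[[0.0,0.0,-5.5,0.4,-0.0,15.9,-0.3],[0.0,0.0,-5.5,0.4,0.0,15.9,-0.3],[0.0,0.0,-5.5,0.4,0.1,15.9,-0.3],[0.0,0.0,-5.5,0.4,0.1,15.9,-0.3]]
n=3 dist=44mm turn=0.0deg
[[0.0,0.0,0.0,0.0,0.0,14.8,-0.3],[0.0,0.0,0.0,0.0,0.0,14.8,-0.3],[0.0,0.0,0.0,0.0,0.0,14.8,-0.3]]
[[ 0.9741  0.0895 -0.2076]
 [ 0.0875 -0.996  -0.0187]
 [-0.2085  0.     -0.978 ]]
[0.6048 0.3519 0.0792] [0.6219 0.3534 0.1594] [0.657  0.3566 0.066 ]
3 worst frac 0.47 j6 [-0.2956  0.5711  1.9132 -0.      0.6573 -2.2678] turn/row 7.3 shift/row 22
3 worst frac 0.13 j5 [-0.2956  0.6356  1.9521 -0.      0.5539 -2.2678] turn/row 0.0 shift/row 15
4 worst frac 0.33 j5 [-0.2251  0.4433  1.7885 -0.      0.9099 -1.9704] turn/row 3.3 shift/row 39
7 worst frac 0.65 j6 [ 0.1443  0.4597  1.6931 -0.      0.9888 -0.7284] turn/row 7.1 shift/row 30
6 worst frac 0.70 j6 [0.4019 0.7561 1.2564 0.066  1.3297 0.29  ] turn/row 7.7 shift/row 36
4 worst frac 0.19 j5 [0.4098 0.8096 1.4102 0.0729 1.1224 0.282 ] turn/row 0.0 shift/row 23
```

```bash
python3 -m handwheel '[[[0,0,-5.5,0.4,0,16,-0.3],[0,0,-5.5,0.4,0,16,-0.3],[0,0,-5.5,0.4,0,16,-0.3],[0,0,-5.5,0.4,0,15.5,-0.3],[0,0,0,0,0,15,-0.3],[0,0,0,0,0,15,-0.3],[0,0,0,0,0,14,-0.3]]]'; python3 st.py
python3 - <<'E'
from h import *
p,d=env.capture("scene");cv2.imwrite(f"pics/b4.png",cv2.resize(p[130:260,180:340,::-1],None,fx=4,fy=4,interpolation=cv2.INTER_CUBIC))
E
```

```text
time: 18.0
eef_pos: [0.5544, -0.0994, 0.0503]
tool_rot: [0.553, 0.833, -0.0, 0.001]
wrist_force: [0.3, 1.0, -0.9]
grip_width: 0.652
q [-0.2941  0.6709  1.8771 -0.0023  0.5919 -2.2609] p [ 0.5544 -0.0994  0.0503] t 18.0 w 0.652 F [ 0.2965  0.9845 -0.8912]
x [-0.3875  0.9219 -0.0021] z [ 0.0012 -0.0017 -1.    ]
```

View pics/b4.png

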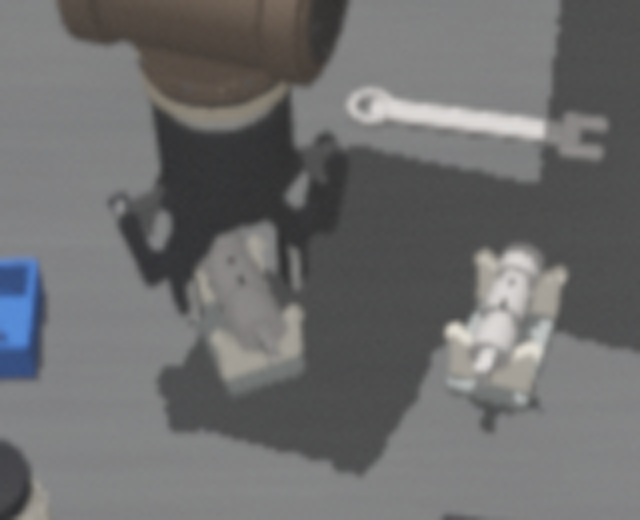

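The jaws straddle the middle of the spool, near (245,280), between the plates. Closing and lifting.

```bash
python3 -m handwheel '[[[0,0,0,0,0,0,0.2],[0,0,0,0,0,0,0.6],[0,0,0,0,0,0,1],[0,0,0,0,0,0,1],[0,0,0,0,0,-6,1],[0,0,0,0,0,-20,1]]]' 80; python3 st.py
python3 - <<'E'
from kin import *
H1=([.56,-.06,.2],tool(100)); H2=([.57,.15,.22],tool(50)); H3=(ramp(.07,-.008,.11),RT)
rows(*H1,4,grip=1); rows(*H2,7,*H1,grip=1)
E
```

```text
time: 18.8
eef_pos: [0.5533, -0.0988, 0.0767]
tool_rot: [0.553, 0.833, -0.001, -0.001]
wrist_force: [-0.1, -0.3, -2.7]
grip_width: 0.348
q [-0.2938  0.628   1.8651 -0.0018  0.6502 -2.263 ] p [ 0.5533 -0.0988  0.0767] t 18.8 w 0.348 F [-0.0698 -0.3381 -2.7361]
x [-0.3892  0.9211  0.0003] z [-0.002  -0.0005 -1.    ]
n=4 dist=129mm turn=12.9deg
[[-0.0,-0.0,3.2,8.3,5.3,-30.8,1],[-0.0,-0.0,3.2,8.6,4.8,-30.8,1],[-0.0,-0.0,3.2,8.8,4.3,-30.8,1],[-0.0,-0.0,3.2,9.1,3.8,-30.8,1]]
n=7 dist=211mm turn=50.0deg
[[0.0,0.0,7.1,29.3,6.6,-2.9,1],[0.0,0.0,7.1,29.9,2.9,-2.9,1],[0.0,0.0,7.1,30.0,-0.8,-2.9,1],[0.0,0.0,7.1,29.7,-4.5,-2.9,1],[0.0,0.0,7.1,28.9,-8.2,-2.9,1],[0.0,0.0,7.1,27.6,-11.7,-2.9,1],[0.0,0.0,7.1,26.0,-15.1,-2.9,1]]
```

```bash
python3 -m handwheel '[[[0,0,3.2,8.3,5.3,-31,1],[0,0,3.2,8.6,4.8,-31,1],[0,0,3.2,8.8,4.3,-31,1],[0,0,3.2,9,3.8,-31,1]]]' >/dev/null;  python3 -m handwheel '[[[0,0,7.1,29,6.6,-3,1],[0,0,7.1,30,3,-3,1],[0,0,7.1,30,-1,-3,1],[0,0,7.1,30,-4.5,-3,1],[0,0,7.1,29,-8,-3,1],[0,0,7.1,28,-12,-3,1],[0,0,7.1,26,-15,-3,1]]]' ; python3 st.py
python3 - <<'E'
from kin import *
H3=(ramp(.07,-.008,.11),RT); L=ramp(.07,-.008,.022)
rows(*H3,7,grip=1); rows(L,RT,5,*H3,grip=1)
sim(np.array(env.get_obs()['qpos']),[(*H3,7),(L,RT,5)])
E
```

```text
time: 20.18
eef_pos: [0.5691, 0.1514, 0.2218]
tool_rot: [0.906, 0.424, -0.001, 0.001]
wrist_force: [0.1, 0.2, -3.7]
grip_width: 0.344
q [ 0.1485  0.4645  1.677  -0.0019  1.0008 -0.7264] p [0.5691 0.1514 0.2218] t 20.175 w 0.344 F [ 0.0995  0.1572 -3.6559]
x [ 0.6403  0.7681 -0.0017] z [-0.0005 -0.0017 -1.    ]
n=7 dist=216mm turn=46.5deg
[[0.7,-1.6,6.4,27.2,-12.5,7.5,1],[0.7,-1.6,6.4,25.9,-15.4,6.9,1],[0.7,-1.6,6.4,24.2,-18.1,6.4,1],[0.7,-1.6,6.4,22.2,-20.6,5.9,1],[0.7,-1.6,6.4,19.9,-22.9,5.6,1],[0.7,-1.6,6.4,17.4,-24.9,5.4,1],[0.7,-1.6,6.4,14.6,-26.7,5.2,1]]
n=5 dist=88mm turn=0.0deg
[[0.0,0.0,0.0,-0.0,0.0,17.6,1],[0.0,0.0,0.0,-0.0,0.0,17.6,1],[0.0,0.0,0.0,-0.0,0.0,17.6,1],[0.0,0.0,0.0,-0.0,0.0,17.6,1],[0.0,0.0,0.0,-0.0,0.0,17.6,1]]
7 worst frac 0.60 j6 [0.4019 0.7561 1.2564 0.066  1.3297 0.29  ] turn/row 6.6 shift/row 31
5 worst frac 0.15 j5 [0.4095 0.8067 1.4044 0.0725 1.1311 0.2824] turn/row 0.0 shift/row 18
```

```bash
python3 -m handwheel '[[[0.7,-1.6,6.4,27,-12.5,7.5,1],[0.7,-1.6,6.4,26,-15.5,7,1],[0.7,-1.6,6.4,24,-18,6.4,1],[0.7,-1.6,6.4,22,-20.6,6,1],[0.7,-1.6,6.4,20,-23,5.6,1],[0.7,-1.6,6.4,17.4,-25,5.4,1],[0.7,-1.6,6.4,14.6,-26.7,5.2,1]]]'; python3 st.py
python3 - <<'E'
from kin import *
from h import *
rows(ramp(.07,-.008,.022),RT,5,grip=1)
p,d=env.capture("scene");np.save("pics/scene3.npy",d);cv2.imwrite(f"pics/m1.png",cv2.resize(p[100:260,350:500,::-1],None,fx=4,fy=4,interpolation=cv2.INTER_CUBIC)[:600])
E
```

```text
time: 21.05
eef_pos: [0.6231, 0.3538, 0.1688]
tool_rot: [0.993, 0.045, -0.105, 0.004]
wrist_force: [0.4, 0.6, -3.0]
grip_width: 0.345
q [0.4023 0.7656 1.248  0.0671 1.328  0.2881] p [0.6231 0.3538 0.1688] t 21.05 w 0.345 F [ 0.3706  0.5956 -3.0462]
x [ 0.974   0.0895 -0.2081] z [-0.2073 -0.0175 -0.9781]
n=5 dist=87mm turn=0.1deg
[[-0.0,-0.0,0.0,0.1,0.1,17.5,1],[-0.0,-0.0,0.0,0.1,0.1,17.5,1],[-0.0,-0.0,0.0,0.1,0.1,17.5,1],[-0.0,-0.0,0.0,0.1,0.1,17.5,1],[-0.0,-0.0,0.0,0.1,0.1,17.5,1]]
```

View pics/m1.png

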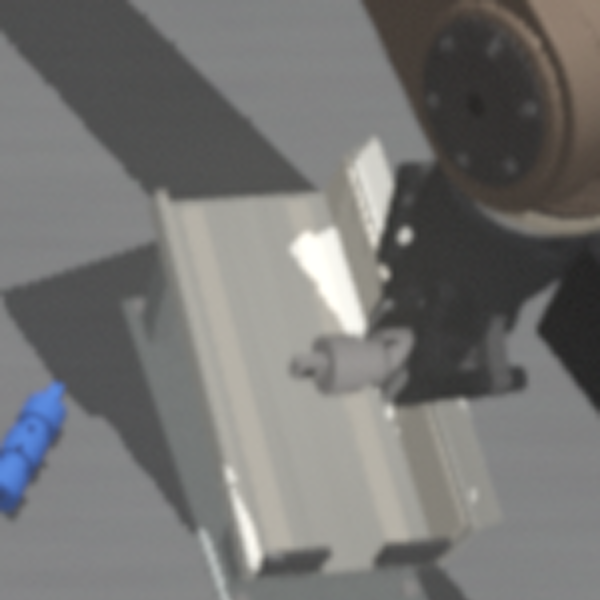

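```bash
python3 - <<'E'
from fit import *
from kin import pose,MY
W=cloud("scene",np.load("pics/scene3.npy")).reshape(-1,3)
p,R=pose(); q=(W-p)@R.as_matrix(); # tool frame; tang along +y tool?
print(R.as_matrix()[:,1])
m=(np.hypot(q[:,0],q[:,2]-.002)<.02)&(abs(q[:,1])<.08)
h,e=np.histogram(q[m,1],bins=np.arange(-.06,.075,.004)); print(dict(zip(np.round(e*1e3).astype(int).tolist(),h.tolist())))
k=m&(q[:,1]>.015)
def f(x,P):
    s=P-[x[0],x[1],x[2]]; s=np.stack([s[:,0],s[:,2],s[:,1]],1)
    s[:,0]-=x[3]*s[:,2]; s[:,1]-=x[4]*s[:,2]
    return np.minimum(spool(s,.016),spool(s[:,[1,0,2]],.016))
r=least_squares(f,[0,0,.002,0,0],args=(q[k],),loss='soft_l1',f_scale=.0015,x_scale=[.01,.01,.01,.1,.1],diff_step=1e-4); print(r.x,k.sum(),np.median(abs(r.fun)))
E
```

```text
[ 0.0868 -0.9962 -0.0017]
{-60: 0, -56: 0, -52: 0, -48: 0, -44: 0, -40: 0, -36: 1, -32: 0, -28: 0, -24: 0, -20: 1, -16: 0, -12: 0, -8: 2, -4: 4, 0: 14, 4: 16, 8: 22, 12: 57, 16: 21, 20: 13, 24: 25, 28: 30, 32: 27, 36: 24, 40: 73, 44: 10, 48: 13, 52: 13, 56: 17, 60: 0, 64: 0, 68: 0}
[-0.0006  0.0023  0.0011  0.0021 -0.0073] 269 0.0006253951176052597
```

```bash
python3 -m handwheel '[[[0,0,0,0,-0.5,17.5,1],[0,0,0,0,-0.5,17.5,1],[0,0,0,0,-0.5,17.5,1],[0,0,0,0,-0.5,17.5,1],[0,0,0,0,0,16,1]]]';  for i in 1 2 3; do python3 -m handwheel '[[[0,0,0,0,0,1,1]]]' | grep -E "eef|force"; done; python3 -c "
from kin import *
p,R=pose();print('n,t,s off from ref:',R.inv().apply(p-ramp(.07,-.008,.0171))*1e3)"
```

```text
time: 21.72
eef_pos: [0.6055, 0.353, 0.084]
tool_rot: [0.994, 0.047, -0.103, 0.004]
wrist_force: [0.6, -0.1, -3.0]
grip_width: 0.341
eef_pos: [0.605, 0.353, 0.0827]
wrist_force: [0.7, -0.1, -2.4]
eef_pos: [0.6058, 0.3534, 0.0836]
wrist_force: [-0.3, 0.6, -3.5]
eef_pos: [0.6057, 0.3534, 0.0829]
wrist_force: [-0.2, 0.1, -3.3]
n,t,s off from ref: [ 0.1805 -1.4075 -4.7332]
```

```bash
for i in 1 2 3 4 5; do python3 -m handwheel '[[[0,0,0,0,0,1.2,1]]]' | grep -E "eef|force"; done; python3 -c "
from kin import *
p,R=pose();print('n,t,s off from ref:',R.inv().apply(p-ramp(.07,-.008,.0171))*1e3)"
```

```text
eef_pos: [0.6052, 0.3533, 0.0815]
wrist_force: [-0.8, -0.1, -2.7]
eef_pos: [0.6048, 0.3532, 0.0801]
wrist_force: [0.4, 0.6, -3.4]
eef_pos: [0.6045, 0.3532, 0.0787]
wrist_force: [-0.9, -0.3, -3.0]
eef_pos: [0.6043, 0.3532, 0.0776]
wrist_force: [0.6, 0.8, 5.2]
eef_pos: [0.6047, 0.3533, 0.0775]
wrist_force: [1.9, 0.1, 9.1]
n,t,s off from ref: [ 0.3943 -1.4711  0.753 ]
```

```bash
python3 -m handwheel '[[[0,0,0,0,0,0,0.2],[0,0,0,0,0,0,0],[0,0,0,0,0,0,-0.3],[0,0,0,0,0,0,-0.3],[0,0,0,0,0,-8,-0.3],[0,0,0,0,0,-8,-0.3],[0,0,0,0,0,-15,-0.3],[0,0,0,0,0,-25,-0.3]]]'; python3 - <<'E'
from kin import *
from h import *
p,d=env.capture("scene");np.save("pics/scene4.npy",d);cv2.imwrite(f"pics/m2.png",cv2.resize(p[100:260,350:500,::-1],None,fx=4,fy=4,interpolation=cv2.INTER_CUBIC)[:600])
E
```

```text
time: 23.72
eef_pos: [0.6155, 0.354, 0.132]
tool_rot: [0.993, 0.047, -0.104, 0.004]
wrist_force: [0.1, -0.5, 1.3]
grip_width: 0.653
```

View pics/m2.png

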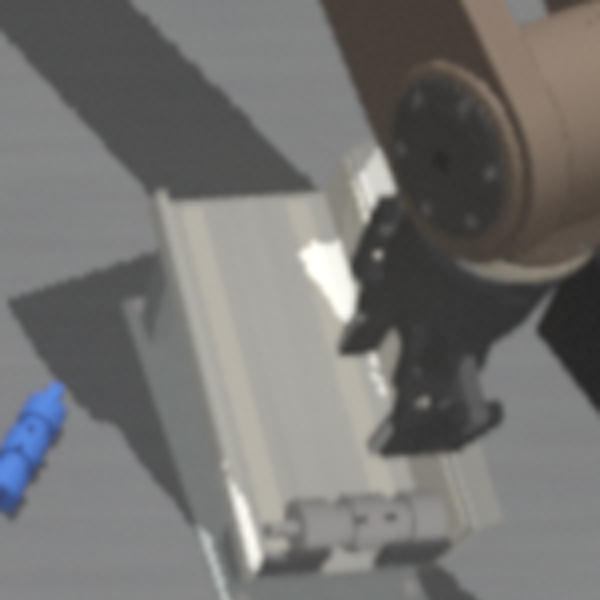

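The thick spool rolled down against the stop and lies square at about (360,520), with its tang at the lip at (280,530). I'll check the numbers and plan the medium pick.

```bash
python3 - <<'E'
from fit import *
from kin import ramp,MY,tool,sim,rows,pose,env as _e
W=cloud("scene",np.load("pics/scene4.npy"))
P=pts(W,(.6,.7,.28,.42),(.05,.1)); r1=ramp(.016,-.008,.016)
P=P[np.linalg.norm((P-r1)[:,[0,2]],axis=1)<.03]
print(len(P),'rest1',r1,MY-1.5*np.pi,lying(P,.016,[*r1,MY-1.5*np.pi]))
# medium: yaw from fits
m=np.array([.5668,.0614]); jaw=np.degrees(-.30)+90
p,R=pose(); q=np.array(_e.get_obs()['qpos'])
A=([.60,.30,.20],tool(20)); B=([*m,.13],tool(jaw)); G=([*m,.0465],tool(jaw))
rows(*A,4,grip=-.3);rows(*B,8,*A,grip=-.3);rows(*G,4,*B,grip=-.3)
sim(q,[(*A,4),(*B,8),(*G,4)])
E
```

```text
1051 rest1 [0.657  0.3566 0.066 ] -1.4811889803846898 (array([ 0.6552,  0.3594,  0.0646, -1.4779]), 661, np.float64(0.0012465596109182114))
n=4 dist=86mm turn=18.6deg
[[-0.4,2.9,-3.6,-8.7,13.1,-14.6,-0.3],[-0.4,2.9,-3.6,-8.8,12.7,-14.9,-0.3],[-0.4,2.9,-3.6,-8.8,12.2,-15.3,-0.3],[-0.4,2.9,-3.6,-8.8,11.8,-15.6,-0.3]]
n=8 dist=251mm turn=52.8deg
[[0.0,0.0,-6.6,-14.1,26.6,8.8,-0.3],[0.0,0.0,-6.6,-17.1,24.8,8.8,-0.3],[0.0,0.0,-6.6,-19.8,22.7,8.8,-0.3],[0.0,0.0,-6.6,-22.3,20.3,8.8,-0.3],[0.0,0.0,-6.6,-24.5,17.6,8.7,-0.3],[0.0,0.0,-6.6,-26.3,14.6,8.8,-0.3],[0.0,0.0,-6.6,-27.8,11.5,8.8,-0.3],[0.0,0.0,-6.6,-29.0,8.2,8.8,-0.3]]
n=4 dist=84mm turn=0.0deg
[[0.0,0.0,0.0,0.0,0.0,20.9,-0.3],[0.0,0.0,0.0,0.0,0.0,20.9,-0.3],[0.0,0.0,0.0,0.0,0.0,20.9,-0.3],[0.0,0.0,0.0,0.0,0.0,20.9,-0.3]]
4 worst frac 0.26 j6 [ 0.3644  0.5922  1.4977 -0.      1.0517  0.0153] turn/row 4.6 shift/row 23
8 worst frac 0.61 j6 [-0.009   0.5325  1.8589  0.      0.7501 -1.2798] turn/row 6.6 shift/row 31
4 worst frac 0.18 j5 [-0.009   0.6481  1.9369 -0.      0.5566 -1.2798] turn/row 0.0 shift/row 21
```

```bash
python3 -m handwheel '[[[-0.4,2.9,-3.6,-8.7,13,-14.6,-0.3],[-0.4,2.9,-3.6,-8.8,12.7,-15,-0.3],[-0.4,2.9,-3.6,-8.8,12.2,-15.3,-0.3],[-0.4,2.9,-3.6,-8.8,11.8,-15.6,-0.3]]]' >/dev/null;  python3 -m handwheel '[[[0,0,-6.6,-14,26.6,8.8,-0.3],[0,0,-6.6,-17,24.8,8.8,-0.3],[0,0,-6.6,-20,22.7,8.8,-0.3],[0,0,-6.6,-22.3,20.3,8.8,-0.3],[0,0,-6.6,-24.5,17.6,8.7,-0.3],[0,0,-6.6,-26.3,14.6,8.8,-0.3],[0,0,-6.6,-27.8,11.5,8.8,-0.3],[0,0,-6.6,-29,8.2,8.8,-0.3]]]' ; python3 st.py; python3 - <<'E'
from kin import *
m=[.5668,.0614]; G=([*m,.0485],tool(np.degrees(-.30)+90)); rows(*G,4,grip=-.3)
E
```

```text
time: 25.28
eef_pos: [0.5646, 0.0601, 0.1257]
tool_rot: [0.804, 0.594, -0.001, -0.0]
wrist_force: [-0.9, 0.3, 0.5]
grip_width: 0.651
q [-0.0102  0.56    1.8192 -0.0003  0.7643 -1.2825] p [0.5646 0.0601 0.1257] t 25.275 w 0.651 F [-0.8842  0.3276  0.523 ]
x [ 0.2939  0.9558 -0.0007] z [-0.0019 -0.0002 -1.    ]
n=4 dist=77mm turn=0.1deg
[[-0.0,0.0,0.0,0.5,0.5,19.3,-0.3],[-0.0,0.0,0.0,0.5,0.5,19.3,-0.3],[-0.0,0.0,0.0,0.5,0.5,19.3,-0.3],[-0.0,0.0,0.0,0.5,0.4,19.3,-0.3]]
```

```bash
python3 -m handwheel '[[[0,0,0,0.5,0.5,19.3,-0.3],[0,0,0,0.5,0.5,19.3,-0.3],[0,0,0,0.5,0.5,19.3,-0.3],[0,0,0,0.5,0.5,19.3,-0.3]]]'; python3 -m handwheel '[[[0,0,0,0,0,0,0.2],[0,0,0,0,0,0,0.6],[0,0,0,0,0,0,1],[0,0,0,0,0,0,1]]]' 80;  python3 -m handwheel '[[[0,0,0,0,0,-6,1],[0,0,0,0,0,-20,1]]]'; python3 - <<'E'
from kin import *
H1=([.57,.10,.17],tool(65)); H2=([.58,.2,.21],tool(40)); H3=(ramp(.11,-.006,.11),RT)
rows(*H1,4,grip=1); rows(*H2,4,*H1,grip=1); rows(*H3,6,*H2,grip=1)
sim(np.array(env.get_obs()['qpos']),[(*H1,4),(*H2,4),(*H3,6)])
E
```

```text
time: 25.78
eef_pos: [0.5672, 0.0623, 0.0481]
tool_rot: [0.806, 0.593, -0.001, -0.0]
wrist_force: [0.0, 0.1, -0.1]
grip_width: 0.652
time: 26.28
eef_pos: [0.567, 0.062, 0.049]
tool_rot: [0.805, 0.593, -0.001, -0.0]
wrist_force: [-2.0, -4.1, 3.8]
grip_width: 0.276
time: 26.52
eef_pos: [0.5665, 0.0626, 0.0741]
tool_rot: [0.805, 0.593, -0.002, -0.001]
wrist_force: [-0.2, -0.1, -2.0]
grip_width: 0.273
n=4 dist=103mm turn=7.7deg
[[-0.1,0.0,1.9,9.2,-2.0,-24.0,1],[-0.1,0.0,1.9,9.1,-2.3,-24.0,1],[-0.1,0.0,1.9,9.0,-2.6,-24.0,1],[-0.1,0.0,1.9,8.9,-2.9,-24.0,1]]
n=4 dist=108mm turn=25.0deg
[[0.0,0.0,6.3,23.7,-8.3,-10.0,1],[0.0,0.0,6.3,22.7,-10.8,-10.0,1],[0.0,0.0,6.3,21.4,-13.2,-10.0,1],[0.0,0.0,6.3,19.8,-15.5,-10.0,1]]
n=6 dist=152mm turn=36.8deg
[[0.6,-1.9,5.8,16.5,-18.4,5.4,1],[0.6,-1.9,5.8,14.8,-19.9,5.1,1],[0.6,-1.9,5.8,12.9,-21.2,4.8,1],[0.6,-1.9,5.8,10.8,-22.4,4.7,1],[0.6,-1.9,5.8,8.7,-23.3,4.6,1],[0.6,-1.9,5.8,6.4,-24.0,4.6,1]]
4 worst frac 0.20 j5 [ 0.0585  0.4958  1.7891 -0.      0.8567 -1.076 ] turn/row 1.9 shift/row 27
4 worst frac 0.55 j6 [ 0.2235  0.5024  1.6441 -0.      0.9951 -0.4747] turn/row 6.3 shift/row 27
6 worst frac 0.52 j6 [0.4159 0.6935 1.3686 0.0698 1.2794 0.2995] turn/row 6.1 shift/row 25
```

```bash
python3 -m handwheel '[[[0,0,1.9,9.2,-2,-24,1],[0,0,1.9,9,-2.3,-24,1],[0,0,1.9,9,-2.6,-24,1],[0,0,1.9,9,-3,-24,1],[0,0,6.3,23.7,-8.3,-10,1],[0,0,6.3,22.7,-11,-10,1],[0,0,6.3,21.4,-13,-10,1],[0,0,6.3,20,-15.5,-10,1]]]'; python3 -m handwheel '[[[0.6,-1.9,5.8,16.5,-18.4,5.4,1],[0.6,-1.9,5.8,15,-20,5,1],[0.6,-1.9,5.8,13,-21,4.8,1],[0.6,-1.9,5.8,11,-22.4,4.7,1],[0.6,-1.9,5.8,8.7,-23.3,4.6,1],[0.6,-1.9,5.8,6.4,-24,4.6,1]]]'; python3 st.py
python3 - <<'E'
from fit import *
from kin import pose,rows,ramp,RT
pic,d=env.capture("scene");np.save("pics/scene5.npy",d);cv2.imwrite(f"pics/m3.png",cv2.resize(pic[100:260,350:500,::-1],None,fx=4,fy=4,interpolation=cv2.INTER_CUBIC)[:600])
W=cloud("scene",d).reshape(-1,3)
p,R=pose(); q=(W-p)@R.as_matrix()
m=(np.hypot(q[:,0],q[:,2]-.004)<.018)&(abs(q[:,1])<.08)
h,e=np.histogram(q[m,1],bins=np.arange(-.06,.075,.004)); print(dict(zip(np.round(e*1e3).astype(int).tolist(),h.tolist())))
k=m&(q[:,1]>.015)
def f(x,P):
    s=P-[x[0],x[1],x[2]]; s=np.stack([s[:,0],s[:,2],s[:,1]],1)
    s[:,0]-=x[3]*s[:,2]; s[:,1]-=x[4]*s[:,2]
    return np.minimum(spool(s,.013),spool(s[:,[1,0,2]],.013))
r=least_squares(f,[0,0,.004,0,0],args=(q[k],),loss='soft_l1',f_scale=.0015,x_scale=[.01,.01,.01,.1,.1],diff_step=1e-4); print(r.x,k.sum(),np.median(abs(r.fun)))
tgt=ramp(.1,-.006,.013)-R.apply([r.x[0],r.x[1],r.x[2]]); print('to target tool mm',R.inv().apply(tgt-p)*1e3, 'rot err',np.degrees((R.inv()*RT).as_rotvec()))
E
```

```text
time: 27.52
eef_pos: [0.5804, 0.201, 0.2108]
tool_rot: [0.941, 0.34, -0.001, -0.001]
wrist_force: [-0.0, 0.0, -3.2]
grip_width: 0.273
time: 28.28
eef_pos: [0.5863, 0.3494, 0.1778]
tool_rot: [0.994, 0.042, -0.104, 0.004]
wrist_force: [0.4, -1.4, -3.4]
grip_width: 0.27
q [0.4165 0.7067 1.3476 0.071  1.286  0.306 ] p [0.5863 0.3494 0.1778] t 28.275 w 0.27 F [ 0.3835 -1.3533 -3.4164]
x [ 0.9747  0.0819 -0.2078] z [-0.2071 -0.0172 -0.9782]
{-60: 0, -56: 0, -52: 0, -48: 0, -44: 0, -40: 0, -36: 0, -32: 0, -28: 0, -24: 0, -20: 0, -16: 0, -12: 0, -8: 1, -4: 4, 0: 8, 4: 10, 8: 20, 12: 47, 16: 13, 20: 10, 24: 21, 28: 22, 32: 21, 36: 23, 40: 39, 44: 12, 48: 13, 52: 12, 56: 14, 60: 0, 64: 0, 68: 0}
[ 0.0006  0.002   0.0022 -0.0343 -0.0104] 204 0.0005860902804024639
to target tool mm [ 8.1861  1.7429 94.1798] rot err [-0.1348  0.0856 -0.546 ]
```

View pics/m3.png

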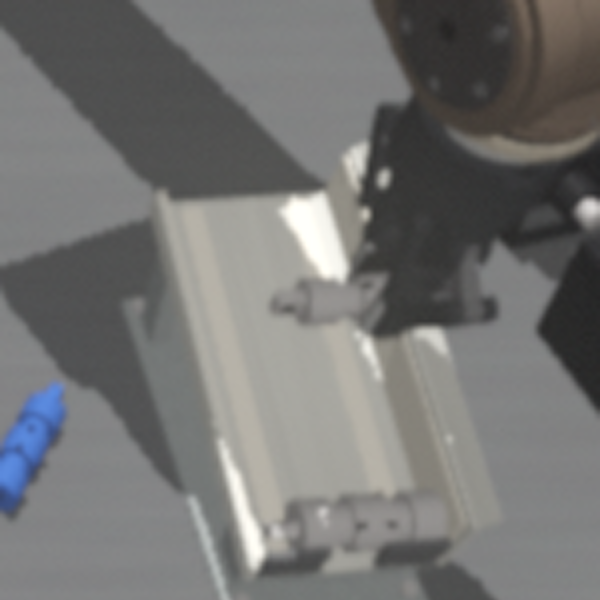

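```bash
python3 -m handwheel '[[[0,0,-0.3,2,0.5,18,1],[0,0,-0.3,2,0.5,18,1],[0,0,0,2,0.5,18,1],[0,0,0,2,0.5,18,1],[0,0,0,0,0,16,1]]]';  for i in 1 2 3; do python3 -m handwheel '[[[0,0,0,0,0,1.3,1]]]' | grep -E "eef|force"; done; python3 -c "
from kin import *
p,R=pose();print('off from ref:',R.inv().apply(p-ramp(.1,-.008,.0152))*1e3)"
```

```text
time: 28.95
eef_pos: [0.5762, 0.3451, 0.0884]
tool_rot: [0.993, 0.048, -0.104, 0.004]
wrist_force: [0.9, 0.7, -2.2]
grip_width: 0.272
eef_pos: [0.5754, 0.3451, 0.087]
wrist_force: [-0.1, -0.9, -3.2]
eef_pos: [0.5761, 0.3455, 0.0875]
wrist_force: [1.0, -0.9, -2.3]
eef_pos: [0.5759, 0.3455, 0.0865]
wrist_force: [0.7, -0.7, -1.9]
off from ref: [-0.2897  3.7637 -3.8532]
```

```bash
for i in 1 2 3 ; do python3 -m handwheel '[[[0,0,0,0,0,1.2,1]]]' | grep -E "eef|force"; done
```

```text
eef_pos: [0.5755, 0.3454, 0.0852]
wrist_force: [0.0, 0.1, -4.0]
eef_pos: [0.5751, 0.3453, 0.0838]
wrist_force: [0.2, 0.3, -2.1]
eef_pos: [0.5749, 0.3453, 0.0824]
wrist_force: [0.5, -0.2, -2.8]
```

```bash
for i in 1 2  ; do python3 -m handwheel '[[[0,0,0,0,0,1,1]]]' | grep -E "eef|force"; done
```

```text
eef_pos: [0.575, 0.3454, 0.0819]
wrist_force: [0.7, -0.5, 5.1]
eef_pos: [0.5753, 0.3455, 0.0818]
wrist_force: [2.0, -0.5, 12.3]
```

```bash
python3 -m handwheel '[[[0,0,0,0,0,0,0.4],[0,0,0,0,0,0,0.1],[0,0,0,0,0,0,-0.2],[0,0,0,0,0,0,-0.2],[0,0,0,0,0,-8,-0.2],[0,0,0,0,0,-8,-0.2],[0,0,0,0,0,-15,-0.2],[0,0,0,0,0,-25,-0.2]]]'; python3 - <<'E'
from fit import *
from kin import ramp,MY
p,d=env.capture("scene");np.save("pics/scene6.npy",d);cv2.imwrite(f"pics/m4.png",cv2.resize(p[100:260,350:500,::-1],None,fx=4,fy=4,interpolation=cv2.INTER_CUBIC)[:600])
W=cloud("scene",d)
for s,r in((.016,.016),(.0448,.013)):
    r1=ramp(s,-.008,r); P=pts(W,(.58,.7,.28,.42),(.05,.11)); P=P[np.linalg.norm((P-r1)[:,[0,2]],axis=1)<r+.004]
    x=lying(P,r,[*r1,MY-1.5*np.pi]); print(len(P),r1,x,np.linalg.norm(x[0][:3]-r1))
E
```

```text
time: 30.95
eef_pos: [0.5859, 0.3462, 0.1361]
tool_rot: [0.993, 0.048, -0.104, 0.004]
wrist_force: [0.2, -0.3, -0.4]
grip_width: 0.599
821 [0.657  0.3566 0.066 ] (array([ 0.6549,  0.3594,  0.065 , -1.5178]), 669, np.float64(0.0012069539612093033)) 0.003667686689909253
560 [0.6283 0.354  0.0691] (array([ 0.626 ,  0.3502,  0.0679, -1.4628]), 446, np.float64(0.0009386746346348573)) 0.004635251318194832
```

View pics/m4.png

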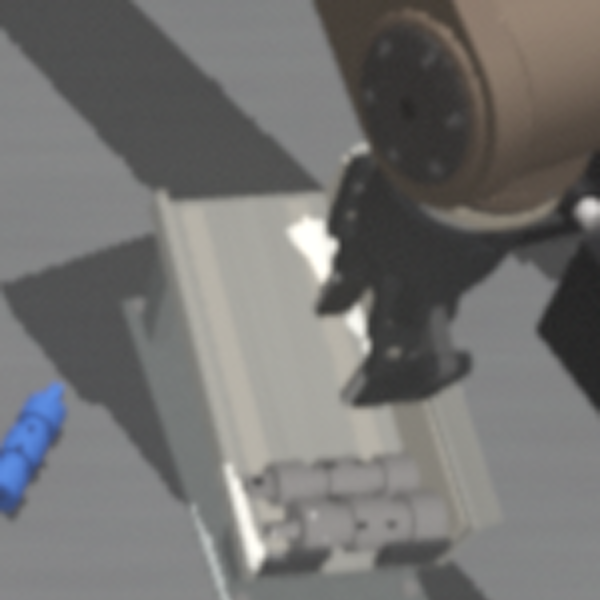

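```bash
python3 - <<'E'
from fit import *
from kin import *
C=clouds(0)
P=np.concatenate([C[n].reshape(-1,3) for n in C]); m=(P[:,0]>.15)&(P[:,0]<.6)&(P[:,1]<-.44)&(P[:,1]>-.75)&(P[:,2]>.02); Q=P[m]; print('bins',np.percentile(Q[:,1],99.5),Q.max(0),Q.min(0))
g=np.array([.5584,-.3917,.052]);T=tool(-87,-55); d=T.apply([0,0,1]); pre=g-.10*d
A=([.58,.15,.24],tool(-20)); B=([.54,-.12,.24],tool(-60)); Cc=([.46,-.36,.20],tool(-87))
rows(*A,6,grip=-.1);rows(*B,6,*A,grip=-.1);rows(*Cc,6,*B,grip=-.1);print(pre);rows(pre,T,12,*Cc,grip=-.1)
q=sim(np.array(env.get_obs()['qpos']),[(*A,6),(*B,6),(*Cc,6),(pre,T,12),(g,T,6)])
E
```

```text
bins -0.5381868016182482 [ 0.6    -0.5302  0.1145] [ 0.1501 -0.7499  0.02  ]
n=6 dist=221mm turn=28.1deg
[[0.4,1.9,4.2,-7.8,32.4,-15.5,-0.1],[0.4,1.9,4.2,-4.8,32.8,-16.0,-0.1],[0.4,1.9,4.2,-1.8,32.9,-16.3,-0.1],[0.4,1.9,4.2,1.2,32.8,-16.6,-0.1],[0.4,1.9,4.2,4.1,32.5,-16.7,-0.1],[0.4,1.9,4.2,7.1,32.0,-16.7,-0.1]]
n=6 dist=273mm turn=40.0deg
[[0.0,0.0,6.7,9.1,44.6,0.0,-0.1],[0.0,0.0,6.7,14.2,43.2,0.0,-0.1],[0.0,0.0,6.7,19.2,41.3,0.0,-0.1],[0.0,0.0,6.7,23.8,38.8,0.0,-0.1],[0.0,0.0,6.7,28.2,35.7,0.0,-0.1],[0.0,0.0,6.7,32.1,32.2,0.0,-0.1]]
n=6 dist=256mm turn=27.0deg
[[0.0,0.0,4.5,28.0,31.5,6.7,-0.1],[0.0,0.0,4.5,30.4,29.3,6.7,-0.1],[0.0,0.0,4.5,32.6,26.8,6.7,-0.1],[0.0,0.0,4.5,34.6,24.1,6.7,-0.1],[0.0,0.0,4.5,36.4,21.4,6.7,-0.1],[0.0,0.0,4.5,37.9,18.4,6.7,-0.1]]
[ 0.4766 -0.396   0.1094]
n=12 dist=99mm turn=55.0deg
[[4.6,-0.0,-0.0,3.1,-1.2,7.6,-0.1],[4.6,-0.0,-0.0,3.1,-0.6,7.6,-0.1],[4.6,-0.0,-0.0,3.1,-0.0,7.7,-0.1],[4.6,-0.0,-0.0,3.1,0.6,7.6,-0.1],[4.6,-0.0,-0.0,3.1,1.2,7.6,-0.1],[4.6,-0.0,-0.0,3.1,1.8,7.4,-0.1],[4.6,-0.0,-0.0,3.1,2.4,7.3,-0.1],[4.6,-0.0,-0.0,3.1,3.0,7.1,-0.1],[4.6,-0.0,-0.0,3.1,3.5,6.8,-0.1],[4.6,-0.0,-0.0,3.1,4.1,6.5,-0.1],[4.6,-0.0,-0.0,3.1,4.6,6.1,-0.1],[4.6,-0.0,-0.0,3.1,5.0,5.8,-0.1]]
6 worst frac 0.27 j1 [ 0.1418  0.456   1.6378 -0.      1.0478  0.4909] turn/row 4.7 shift/row 38
6 worst frac 0.43 j1 [-0.3392  0.3904  1.7538  0.      0.9973  0.708 ] turn/row 6.7 shift/row 45
6 worst frac 0.40 j1 [-0.7781  0.4715  1.7353  0.      0.9348  0.7403] turn/row 4.5 shift/row 43
12 worst frac 0.81 j6 [-1.0903  0.6494  2.1538  1.744   0.858  -1.1601] turn/row 4.6 shift/row 8
6 worst frac 0.13 j2 [-0.9509  0.7831  2.0551  1.9166  0.8245 -1.2205] turn/row 0.0 shift/row 17
```

```bash
python3 -m handwheel '[[[0.4,1.9,4.2,-8,32.4,-15.5,-0.1],[0.4,1.9,4.2,-5,32.8,-16,-0.1],[0.4,1.9,4.2,-2,33,-16.3,-0.1],[0.4,1.9,4.2,1,33,-16.6,-0.1],[0.4,1.9,4.2,4,32.5,-16.7,-0.1],[0.4,1.9,4.2,7,32,-16.7,-0.1]]]'>/dev/null
python3 -m handwheel '[[[0,0,6.7,9,44.6,0,-0.1],[0,0,6.7,14,43,0,-0.1],[0,0,6.7,19,41,0,-0.1],[0,0,6.7,24,39,0,-0.1],[0,0,6.7,28,36,0,-0.1],[0,0,6.7,32,32,0,-0.1]]]'>/dev/null
python3 -m handwheel '[[[0,0,4.5,28,31.5,6.7,-0.1],[0,0,4.5,30.4,29,6.7,-0.1],[0,0,4.5,32.6,27,6.7,-0.1],[0,0,4.5,34.6,24,6.7,-0.1],[0,0,4.5,36.4,21.4,6.7,-0.1],[0,0,4.5,38,18.4,6.7,-0.1]]]'
python3 -m handwheel '[[[4.6,0,0,3,-1.2,7.6,-0.1],[4.6,0,0,3,-0.6,7.6,-0.1],[4.6,0,0,3,0,7.7,-0.1],[4.6,0,0,3,0.6,7.6,-0.1],[4.6,0,0,3,1.2,7.6,-0.1],[4.6,0,0,3,1.8,7.4,-0.1]]]'; python3 st.py; python3 - <<'E'
from kin import *
g=np.array([.5584,-.3917,.052]);T=tool(-87,-55); d=T.apply([0,0,1]); pre=g-.10*d
rows(pre,T,6,grip=-.1); sim(np.array(env.get_obs()['qpos']),[(pre,T,6)])
E
```

```text
time: 33.25
eef_pos: [0.4586, -0.3618, 0.1972]
tool_rot: [0.725, -0.689, -0.002, 0.003]
wrist_force: [-0.2, -0.3, 0.6]
grip_width: 0.548
time: 34.0
eef_pos: [0.4672, -0.3785, 0.152]
tool_rot: [0.705, -0.668, 0.164, -0.171]
wrist_force: [-0.7, 0.4, 0.5]
grip_width: 0.549
q [-0.9489  0.5124  1.9286  0.7924  0.5746 -0.082 ] p [ 0.4672 -0.3785  0.152 ] t 34.0 w 0.549 F [-0.7183  0.4159  0.5193]
x [ 0.0536 -0.9986  0.0022] z [ 0.4598  0.0228 -0.8877]
n=6 dist=47mm turn=27.6deg
[[4.6,-0.0,0.0,3.0,2.0,7.0,-0.1],[4.6,-0.0,0.0,3.0,2.6,6.8,-0.1],[4.6,-0.0,0.0,3.0,3.1,6.5,-0.1],[4.6,-0.0,0.0,3.0,3.6,6.3,-0.1],[4.6,-0.0,0.0,3.0,4.1,6.0,-0.1],[4.6,-0.0,0.0,3.0,4.6,5.6,-0.1]]
6 worst frac 0.80 j6 [-1.0903  0.6494  2.1538  1.744   0.858  -1.1601] turn/row 4.6 shift/row 7
```

```bash
python3 -m handwheel '[[[4.6,0,0,3,2,7,-0.1],[4.6,0,0,3,2.6,6.8,-0.1],[4.6,0,0,3,3,6.5,-0.1],[4.6,0,0,3,3.6,6.3,-0.1],[4.6,0,0,3,4,6,-0.1],[4.6,0,0,3,4.6,5.6,-0.1]]]' >/dev/null; python3 st.py; python3 - <<'E'
from kin import *
g=np.array([.5584,-.3917,.053]);T=tool(-87,-55); rows(g,T,6,grip=-.1)
E
```

```text
q [-1.1027  0.6995  2.0657  1.7005  0.8569 -1.1132] p [ 0.4768 -0.3963  0.1094] t 34.75 w 0.555 F [ 0.2778  0.0831 -0.0783]
x [ 0.0534 -0.9986  0.0027] z [ 0.8185  0.0422 -0.573 ]
n=6 dist=99mm turn=0.2deg
[[-0.0,-0.0,0.0,-0.1,-0.1,16.6,-0.1],[-0.0,-0.0,0.0,-0.1,-0.1,16.6,-0.1],[-0.0,-0.0,0.0,-0.1,-0.1,16.6,-0.1],[-0.0,-0.0,0.0,-0.1,-0.1,16.6,-0.1],[-0.0,-0.0,0.0,-0.1,-0.1,16.6,-0.1],[-0.0,-0.0,0.0,-0.1,-0.1,16.6,-0.1]]
```

```bash
python3 -m handwheel '[[[0,0,0,0,0,16.5,-0.1],[0,0,0,0,0,16.5,-0.1],[0,0,0,0,0,16.5,-0.1],[0,0,0,0,0,16.5,-0.1],[0,0,0,0,0,16.5,-0.1],[0,0,0,0,0,16.5,-0.1]]]' ; python3 st.py; python3 - <<'E'
from h import *
pic,d=env.capture("scene");cv2.imwrite("pics/a5.png",cv2.resize(pic[140:290,60:260,::-1],None,fx=4,fy=4,interpolation=cv2.INTER_CUBIC))
E
```

```text
time: 35.5
eef_pos: [0.5583, -0.391, 0.051]
tool_rot: [0.645, -0.61, 0.317, -0.334]
wrist_force: [-0.2, -0.6, 0.5]
grip_width: 0.552
q [-0.9602  0.8348  1.9544  1.86    0.8093 -1.1546] p [ 0.5583 -0.391   0.051 ] t 35.5 w 0.552 F [-0.2453 -0.5749  0.5094]
x [ 0.0541 -0.9985  0.0005] z [ 0.8161  0.0439 -0.5763]
```

View pics/a5.png

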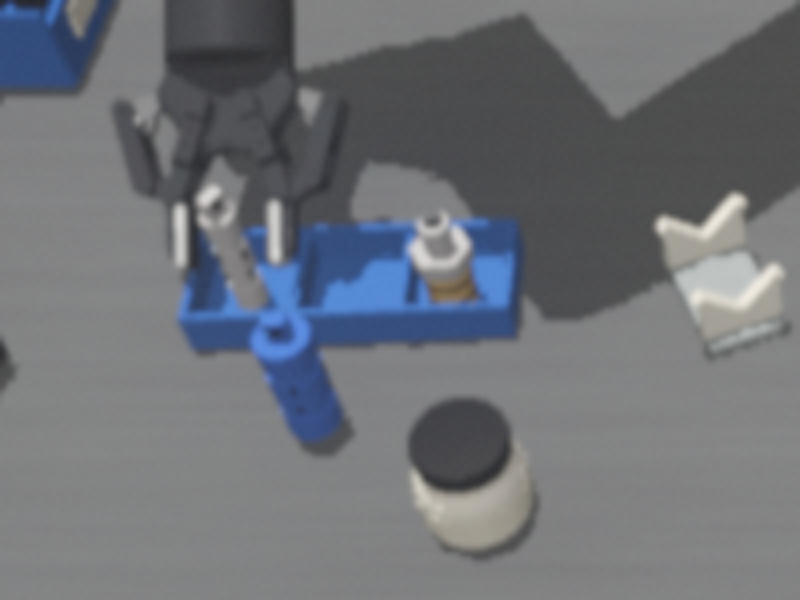

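The pads at (182,235) and (277,232) straddle the thin spool. Raising 2 mm, then closing and lifting.

```bash

python3 -m handwheel '[[[0,0,0,0,-1.6,-1.1,0.2],[0,0,0,0,0,0,0.6],[0,0,0,0,0,0,1],[0,0,0,0,0,0,1],[0,0,0,0,0,0,1]]]' 80; python3 st.py;
python3 -m handwheel '[[[0,0,0,0,-12.3,-8.6,1],[0,0,0,0,-14,-10,1],[0,0,0,0,-18,-12.5,1],[0,0,0,0,-18,-12.5,1],[0,0,0,0,-18,-12.5,1],[0,0,0,0,-18,-12.5,1],[0,0,0,0,-12,-8,1]]]'; python3 - <<'E'
from h import *
pic,d=env.capture("scene");cv2.imwrite("pics/a6.png",cv2.resize(pic[110:260,60:260,::-1],None,fx=4,fy=4,interpolation=cv2.INTER_CUBIC))
from kin import *
V=([.50,-.25,.24],tool(-80,-10));
yaw=23.;ax=np.array([np.cos(np.radians(yaw)),np.sin(np.radians(yaw)),0]); c=np.array([.5545,-.0990,.026+.01414+.02])
Lh=(c+ax*.008+[0,0,.07],tool(yaw-90,35)); L=(c+ax*.008,tool(yaw-90,35))
rows(*V,10,grip=1)
sim(np.array(env.get_obs()['qpos']),[(*V,10),(*Lh,8),(*L,4)])
E
```

```text
time: 36.17
eef_pos: [0.5573, -0.3915, 0.0541]
tool_rot: [0.644, -0.61, 0.317, -0.334]
wrist_force: [-1.9, 0.4, 5.2]
grip_width: 0.199
q [-0.9623  0.8291  1.9559  1.8555  0.8094 -1.1497] p [ 0.5573 -0.3915  0.0541] t 36.175 w 0.199 F [-1.9184  0.3563  5.1627]
x [ 0.0534 -0.9986  0.0009] z [ 0.8166  0.0431 -0.5755]
time: 37.05
eef_pos: [0.5581, -0.3912, 0.1884]
tool_rot: [0.645, -0.611, 0.317, -0.334]
wrist_force: [0.5, 0.1, -2.1]
grip_width: 0.202
n=10 dist=161mm turn=45.4deg
[[-4.5,-0.4,-0.6,-14.4,-1.2,-7.0,1],[-4.5,-0.4,-0.6,-14.5,-0.8,-7.0,1],[-4.5,-0.4,-0.6,-14.5,-0.4,-7.0,1],[-4.5,-0.4,-0.6,-14.6,0.0,-6.9,1],[-4.5,-0.4,-0.6,-14.6,0.4,-6.8,1],[-4.5,-0.4,-0.6,-14.7,0.8,-6.6,1],[-4.5,-0.4,-0.6,-14.7,1.1,-6.4,1],[-4.5,-0.4,-0.6,-14.8,1.5,-6.2,1],[-4.5,-0.4,-0.6,-14.8,1.8,-6.0,1],[-4.5,-0.4,-0.6,-14.9,2.1,-5.8,1]]
10 worst frac 0.63 j6 [-0.6357  0.357   1.822   0.1684  0.8487  0.6563] turn/row 4.5 shift/row 19
8 worst frac 0.40 j5 [-0.161   0.7205  1.5793 -0.3164  1.386   1.1542] turn/row 5.8 shift/row 25
4 worst frac 0.12 j5 [-0.161   0.803   1.6305 -0.3272  1.259   1.1979] turn/row 0.0 shift/row 18
```

View pics/a6.png

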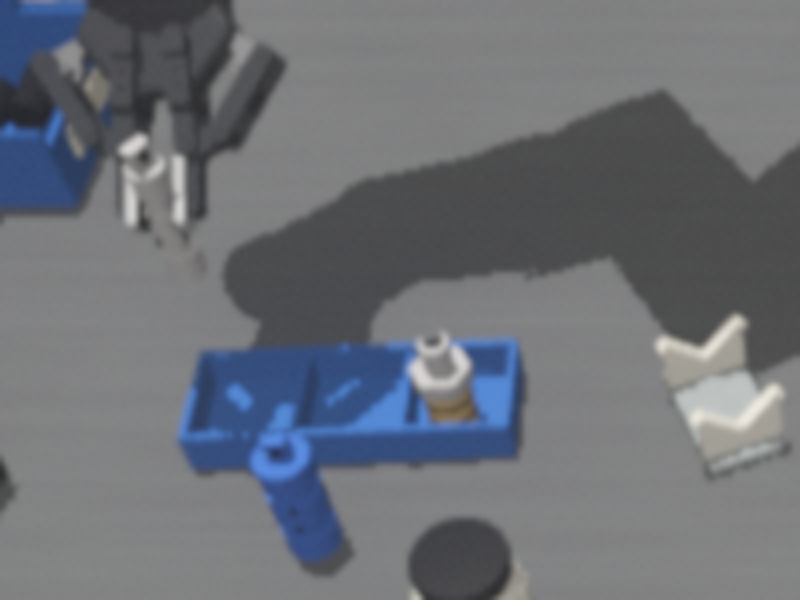

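```bash

python3 -m handwheel '[[[-4.5,-0.4,-0.6,-14.5,-1.2,-7,1],[-4.5,-0.4,-0.6,-14.5,-0.8,-7,1],[-4.5,-0.4,-0.6,-14.5,-0.4,-7,1],[-4.5,-0.4,-0.6,-14.6,0,-7,1],[-4.5,-0.4,-0.6,-14.6,0.4,-6.8,1],[-4.5,-0.4,-0.6,-14.7,0.8,-6.6,1],[-4.5,-0.4,-0.6,-14.7,1,-6.4,1],[-4.5,-0.4,-0.6,-14.8,1.5,-6.2,1]]]'; python3 - <<'E'
from kin import *
yaw=23.;ax=np.array([np.cos(np.radians(yaw)),np.sin(np.radians(yaw)),0]); c=np.array([.5545,-.0990,.026+.01414])
Lh=(c+ax*.006+[0,0,.09],tool(yaw-90,35))
rows(*Lh,8,grip=1)
sim(np.array(env.get_obs()['qpos']),[(*Lh,8)])
E
```

```text
time: 38.1
eef_pos: [0.511, -0.2773, 0.2277]
tool_rot: [0.749, -0.642, 0.107, -0.121]
wrist_force: [0.1, 0.2, -1.4]
grip_width: 0.195
n=8 dist=211mm turn=55.3deg
[[-6.7,0.2,-1.8,-21.4,-5.2,14.5,1],[-6.7,0.2,-1.8,-21.3,-7.5,13.7,1],[-6.7,0.2,-1.8,-21.1,-9.7,12.6,1],[-6.7,0.2,-1.8,-20.8,-11.7,11.2,1],[-6.7,0.2,-1.8,-20.4,-13.6,9.7,1],[-6.7,0.2,-1.8,-20.0,-15.3,7.9,1],[-6.7,0.2,-1.8,-19.5,-16.7,6.0,1],[-6.7,0.2,-1.8,-19.0,-17.9,3.9,1]]
8 worst frac 0.60 j5 [-0.1626  0.7183  1.5846 -0.3174  1.3827  1.1541] turn/row 6.9 shift/row 27
```

```bash

python3 -m handwheel '[[[-6.7,0.2,-1.8,-21.4,-5.2,14.5,1],[-6.7,0.2,-1.8,-21.3,-7.5,13.7,1],[-6.7,0.2,-1.8,-21,-9.7,12.6,1],[-6.7,0.2,-1.8,-20.8,-11.7,11.2,1],[-6.7,0.2,-1.8,-20.4,-13.6,9.7,1],[-6.7,0.2,-1.8,-20,-15.3,8,1],[-6.7,0.2,-1.8,-19.5,-16.7,6,1],[-6.7,0.2,-1.8,-19,-18,4,1]]]'; python3 st.py; python3 - <<'E'
from kin import *
yaw=23.;ax=np.array([np.cos(np.radians(yaw)),np.sin(np.radians(yaw)),0]); c=np.array([.5545,-.0990,.026+.01414])
L=(c+ax*.006+[0,0,.01],tool(yaw-90,35)); print(L[0])
rows(*L,5,grip=1)
E
```

```text
time: 39.1
eef_pos: [0.5611, -0.0964, 0.1295]
tool_rot: [0.794, -0.527, -0.17, 0.252]
wrist_force: [-0.1, -1.2, -2.0]
grip_width: 0.199
q [-0.1577  0.7546  1.517  -0.311   1.4216  1.1487] p [ 0.5611 -0.0964  0.1295] t 39.1 w 0.199 F [-0.0667 -1.2008 -1.9966]
x [ 0.3871 -0.922  -0.0036] z [-0.5349 -0.2214 -0.8154]
[ 0.56   -0.0967  0.0501]
n=5 dist=79mm turn=0.5deg
[[0.1,0.1,-0.0,0.0,-9.0,13.1,1],[0.1,0.1,-0.0,0.0,-9.0,13.1,1],[0.1,0.1,-0.0,-0.0,-9.0,13.1,1],[0.1,0.1,-0.0,-0.0,-9.0,13.1,1],[0.1,0.1,-0.0,-0.0,-8.9,13.1,1]]
```

```bash

python3 -m handwheel '[[[0,0,0,0,-9,13,1],[0,0,0,0,-9,13,1],[0,0,0,0,-9,13,1],[0,0,0,0,-9,13,1],[0,0,0,0,-9,13,1]]]'; for i in 1 2 3; do python3 -m handwheel '[[[0,0,0,0,-0.8,1.2,1]]]' | grep -E "eef|force"; done
```

```text
time: 39.72
eef_pos: [0.5604, -0.0978, 0.0507]
tool_rot: [0.794, -0.528, -0.168, 0.25]
wrist_force: [-0.1, -0.6, -1.8]
grip_width: 0.202
eef_pos: [0.5599, -0.0975, 0.0489]
wrist_force: [-0.5, 0.4, -1.3]
eef_pos: [0.5605, -0.0975, 0.0488]
wrist_force: [0.6, -0.1, -2.1]
eef_pos: [0.5606, -0.0974, 0.0476]
wrist_force: [-0.5, 0.1, -2.1]
```

```bash
for i in 1 2 3 4; do python3 -m handwheel '[[[0,0,0,0,-0.8,1.2,1]]]' | grep -E "eef|force"; done
```

```text
eef_pos: [0.5605, -0.0974, 0.046]
wrist_force: [-0.2, 0.8, -1.4]
eef_pos: [0.5604, -0.0974, 0.0444]
wrist_force: [-0.1, -0.4, -1.4]
eef_pos: [0.5603, -0.0975, 0.0428]
wrist_force: [-0.2, 0.6, -2.0]
eef_pos: [0.5602, -0.0976, 0.042]
wrist_force: [-0.6, 0.5, 12.2]
```

Contact came at the expected height with no side load, so I'll release, retreat and turn.

```bash
python3 -m handwheel '[[[0,0,0,0,0,0,0.5],[0,0,0,0,0,0,0.1],[0,0,0,0,0,0,0.1],[0,0,0,0,0,-20,-0.1],[0,0,0,0,0,-22,-0.1],[0,0,0,0,0,-22,-0.1],[8.7,0,0,0,15,-8,-0.1],[8.7,0,0,0,15,-10,-0.1]]]';  python3 -m handwheel '[[[8.7,0,-4,0,14,-4.4,-0.1],[8.7,0,-4,0,12,-7,-0.1]]]'; python3 st.py;  python3 - <<'E'
from kin import *
for a in(24,): rows([.5545,-.099,.15],tool(a),8,grip=-.1)
E
```

```text
time: 41.6
eef_pos: [0.5791, -0.0896, 0.1247]
tool_rot: [0.823, -0.547, -0.085, 0.126]
wrist_force: [0.3, 0.5, 0.2]
grip_width: 0.545
time: 41.85
eef_pos: [0.558, -0.0995, 0.1427]
tool_rot: [0.869, -0.495, -0.009, -0.006]
wrist_force: [0.7, -0.4, -1.1]
grip_width: 0.549
q [-0.2997  0.5381  1.8015  0.0217  0.8172  0.7201] p [ 0.558  -0.0995  0.1427] t 41.85 w 0.549 F [ 0.7196 -0.394  -1.143 ]
x [ 0.5106 -0.8596 -0.0218] z [-0.0098  0.0196 -0.9998]
n=8 dist=8mm turn=83.3deg
[[-0.1,0.1,-10.4,-0.3,0.3,-0.9,-0.1],[-0.1,0.1,-10.4,-0.4,0.3,-0.9,-0.1],[-0.1,0.1,-10.4,-0.4,0.2,-0.9,-0.1],[-0.1,0.1,-10.4,-0.4,0.2,-0.9,-0.1],[-0.1,0.1,-10.4,-0.4,0.1,-0.9,-0.1],[-0.1,0.1,-10.4,-0.5,-0.0,-0.9,-0.1],[-0.1,0.1,-10.4,-0.4,-0.1,-0.9,-0.1],[-0.1,0.1,-10.4,-0.4,-0.2,-0.9,-0.1]]
```

```bash
python3 -m handwheel '[[[-0.1,0.1,-10.5,0,0,0,-0.1],[-0.1,0.1,-10.5,0,0,0,-0.1],[-0.1,0.1,-10.5,0,0,0,-0.1],[-0.1,0.1,-10.5,0,0,0,-0.1],[-0.1,0.1,-10.5,0,0,0,-0.1],[-0.1,0.1,-10.5,0,0,0,-0.1],[-0.1,0.1,-10.5,0,0,0,-0.1],[-0.1,0.1,-10.5,0,0,0,-0.1]]]' >/dev/null; python3 -m handwheel '[[[0,0,-10.5,0,0,0,-0.1],[0,0,-10.5,0,0,0,-0.1],[0,0,-10.5,0,0,0,-0.1],[0,0,-10.5,0,0,0,-0.1],[0,0,-10.5,0,0,0,-0.1],[0,0,-10.5,0,0,0,-0.1],[0,0,-10.5,0,0,0,-0.1]]]'; python3 st.py; python3 - <<'E'
from fit import *
pic,d=env.capture("scene");np.save("pics/scene7.npy",d);cv2.imwrite(f"pics/b7.png",cv2.resize(pic[130:260,180:340,::-1],None,fx=4,fy=4,interpolation=cv2.INTER_CUBIC))
P=pts(cloud("scene",d),(.46,.68,-.2,0),(.038,.06)); x=lying(P,.010,[.5545-.0035,-.101,.0401,.4]); print(len(P),x)
from kin import *
c=[.552,-.1,.047]; rows(x[0][:2].tolist()+[.047],tool(113),5,grip=-.1)
E
```

```text
time: 43.72
eef_pos: [0.5582, -0.0994, 0.1418]
tool_rot: [0.653, 0.757, -0.001, -0.003]
wrist_force: [-0.3, 0.1, -0.9]
grip_width: 0.552
q [-0.293   0.5378  1.8052  0.0008  0.806  -2.0115] p [ 0.5582 -0.0994  0.1418] t 43.725 w 0.552 F [-0.3373  0.0543 -0.8795]
x [-0.1466  0.9892  0.0037] z [-0.0069  0.0027 -1.    ]
368 (array([ 0.5507, -0.1008,  0.041 ,  0.4393]), 270, np.float64(0.000878490246807606))
n=5 dist=95mm turn=14.1deg
[[-0.1,-0.1,-2.8,-0.1,-1.4,19.0,-0.1],[-0.1,-0.1,-2.8,-0.0,-1.4,19.0,-0.1],[-0.1,-0.1,-2.8,0.1,-1.5,19.0,-0.1],[-0.1,-0.1,-2.8,0.2,-1.5,19.0,-0.1],[-0.1,-0.1,-2.8,0.3,-1.5,19.0,-0.1]]
```

View pics/b7.png

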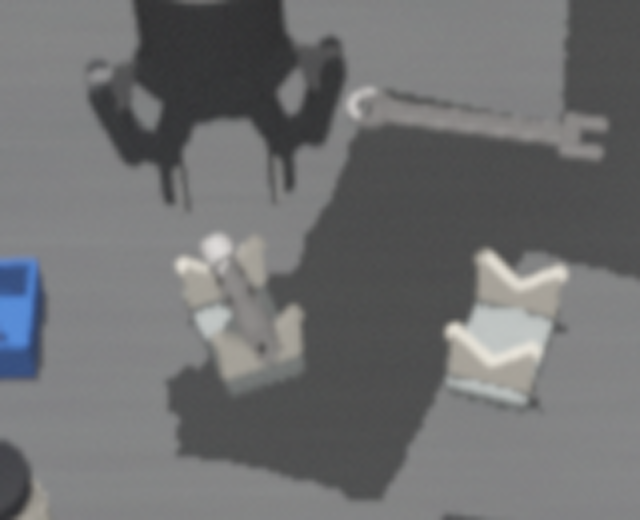

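The thin spool lies seated in vee_b, plain end at (217,245) and tang at (262,350). Regrasping it shallow, with the TCP 7 mm above the axis so the tips will clear the ramp.

```bash
python3 -m handwheel '[[[-0.1,-0.1,-2.8,0,-1.4,19,-0.1],[-0.1,-0.1,-2.8,0,-1.4,19,-0.1],[-0.1,-0.1,-2.8,0,-1.5,19,-0.1],[-0.1,-0.1,-2.8,0.2,-1.5,19,-0.1],[-0.1,-0.1,-2.8,0.3,-1.5,18,-0.1],[0,0,0,0,0,0,-0.1]]]'; python3 st.py
```

```text
time: 44.52
eef_pos: [0.5502, -0.1006, 0.0469]
tool_rot: [0.56, 0.829, -0.001, 0.001]
wrist_force: [0.2, -1.1, 0.7]
grip_width: 0.553
q [-0.2979  0.673   1.8887 -0.004   0.5775 -2.2481] p [ 0.5502 -0.1006  0.0469] t 44.525 w 0.553 F [ 0.2042 -1.0635  0.7254]
x [-0.3734  0.9277 -0.0032] z [ 0.0017 -0.0028 -1.    ]
```

```bash
python3 -m handwheel '[[[0,0,0,0,0,0,0.2],[0,0,0,0,0,0,0.6],[0,0,0,0,0,0,1],[0,0,0,0,0,0,1],[0,0,0,0,0,0,1]]]' 70; python3 -m handwheel '[[[0,0,0,0,0,-6,1],[0,0,0,0,0,-20,1]]]'; 
python3 - <<'E'
from kin import *
from h import *
pic,d=env.capture("scene");cv2.imwrite(f"pics/b8.png",cv2.resize(pic[130:260,180:340,::-1],None,fx=4,fy=4,interpolation=cv2.INTER_CUBIC))
H1=([.56,-.06,.2],tool(100)); H2=([.57,.15,.22],tool(50))
rows(*H1,4,grip=1); rows(*H2,7,*H1,grip=1)
E
```

```text
time: 45.15
eef_pos: [0.5515, -0.101, 0.0488]
tool_rot: [0.559, 0.829, -0.0, 0.004]
wrist_force: [0.5, -1.6, 6.4]
grip_width: 0.203
time: 45.4
eef_pos: [0.5501, -0.1004, 0.0736]
tool_rot: [0.559, 0.829, -0.001, 0.001]
wrist_force: [-0.2, 0.6, -1.2]
grip_width: 0.206
n=4 dist=130mm turn=12.1deg
[[0.1,0.1,3.0,8.4,6.0,-30.9,1],[0.1,0.1,3.0,8.8,5.5,-30.9,1],[0.1,0.1,3.0,9.1,5.0,-30.9,1],[0.1,0.1,3.0,9.4,4.5,-30.9,1]]
n=7 dist=211mm turn=50.0deg
[[0.0,0.0,7.1,29.3,6.6,-2.9,1],[0.0,0.0,7.1,29.9,2.9,-2.9,1],[0.0,0.0,7.1,30.0,-0.8,-2.9,1],[0.0,0.0,7.1,29.7,-4.5,-2.9,1],[0.0,0.0,7.1,28.9,-8.2,-2.9,1],[0.0,0.0,7.1,27.6,-11.7,-2.9,1],[0.0,0.0,7.1,26.0,-15.1,-2.9,1]]
```

View pics/b8.png

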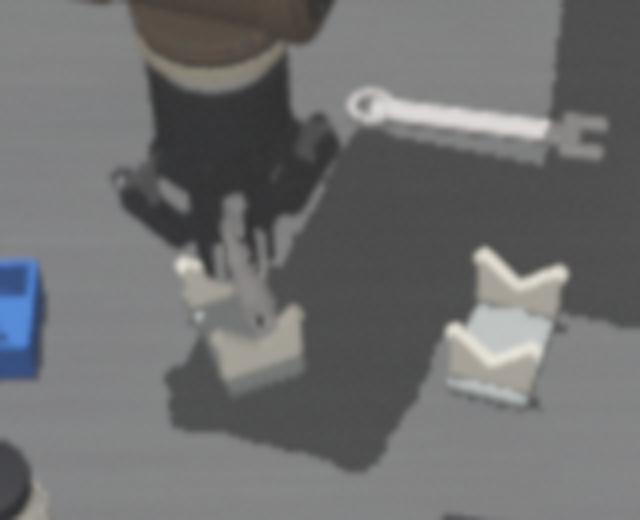

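```bash
python3 -m handwheel '[[[0,0,3,8.4,6,-31,1],[0,0,3,8.8,5.5,-31,1],[0,0,3,9,5,-31,1],[0,0,3,9.4,4.5,-31,1]]]' >/dev/null;  python3 -m handwheel '[[[0,0,7.1,29,6.6,-3,1],[0,0,7.1,30,3,-3,1],[0,0,7.1,30,-1,-3,1],[0,0,7.1,30,-4.5,-3,1],[0,0,7.1,29,-8,-3,1],[0,0,7.1,28,-12,-3,1],[0,0,7.1,26,-15,-3,1]]]' ; python3 - <<'E'
from kin import *
H3=(ramp(.115,-.008,.11),RT)
rows(*H3,7,grip=1)
sim(np.array(env.get_obs()['qpos']),[(*H3,7)])
E
```

```text
time: 46.82
eef_pos: [0.5686, 0.1519, 0.218]
tool_rot: [0.906, 0.424, 0.001, 0.002]
wrist_force: [-0.7, 0.6, -1.7]
grip_width: 0.208
n=7 dist=202mm turn=46.5deg
[[0.7,-1.6,6.4,22.7,-16.9,5.5,1],[0.7,-1.6,6.4,20.9,-19.2,5.1,1],[0.7,-1.6,6.4,18.7,-21.4,4.8,1],[0.7,-1.6,6.4,16.4,-23.3,4.6,1],[0.7,-1.6,6.4,13.8,-24.9,4.5,1],[0.7,-1.6,6.4,11.1,-26.3,4.4,1],[0.7,-1.6,6.4,8.2,-27.3,4.5,1]]
7 worst frac 0.60 j6 [0.4207 0.6873 1.3789 0.0709 1.275  0.3036] turn/row 6.6 shift/row 29
```

```bash
python3 -m handwheel '[[[0.7,-1.6,6.4,22.7,-17,5.5,1],[0.7,-1.6,6.4,21,-19,5,1],[0.7,-1.6,6.4,18.7,-21.4,4.8,1],[0.7,-1.6,6.4,16.4,-23.3,4.6,1],[0.7,-1.6,6.4,13.8,-25,4.5,1],[0.7,-1.6,6.4,11,-26.3,4.4,1],[0.7,-1.6,6.4,8.2,-27.3,4.5,1]]]' ; python3 st.py
python3 - <<'E'
from fit import *
from kin import pose,rows,ramp,RT
pic,d=env.capture("scene");np.save("pics/scene8.npy",d);cv2.imwrite(f"pics/m5.png",cv2.resize(pic[100:260,350:500,::-1],None,fx=4,fy=4,interpolation=cv2.INTER_CUBIC)[:600])
W=cloud("scene",d).reshape(-1,3)
p,R=pose(); q=(W-p)@R.as_matrix()
m=(np.hypot(q[:,0],q[:,2]-.007)<.016)&(abs(q[:,1])<.08)
k=m&(q[:,1]>.015)
def f(x,P):
    s=P-[x[0],x[1],x[2]]; s=np.stack([s[:,0],s[:,2],s[:,1]],1)
    s[:,0]-=x[3]*s[:,2]; s[:,1]-=x[4]*s[:,2]
    return np.minimum(spool(s,.01),spool(s[:,[1,0,2]],.01))
r=least_squares(f,[0,0,.007,0,0],args=(q[k],),loss='soft_l1',f_scale=.0015,x_scale=[.01,.01,.01,.1,.1],diff_step=1e-4); print(r.x,k.sum(),np.median(abs(r.fun)))
tgt=ramp(.115,-.008,.018); print('to target tool mm',R.inv().apply(tgt-p)*1e3, 'rot err',np.degrees((R.inv()*RT).as_rotvec()))
E
```

```text
time: 47.7
eef_pos: [0.5794, 0.3496, 0.1785]
tool_rot: [0.994, 0.045, -0.103, 0.005]
wrist_force: [1.1, -0.5, -2.1]
grip_width: 0.199
q [0.4217 0.6967 1.3663 0.0693 1.2744 0.3046] p [0.5794 0.3496 0.1785] t 47.7 w 0.199 F [ 1.1042 -0.521  -2.1434]
x [ 0.9749  0.0882 -0.2045] z [-0.2036 -0.0188 -0.9789]
[ 0.0007  0.0018  0.0065 -0.0221  0.0061] 143 0.0005984216027215272
to target tool mm [ 0.3191  2.8264 90.65  ] rot err [-0.0305 -0.1248 -0.2032]
```

View pics/m5.png

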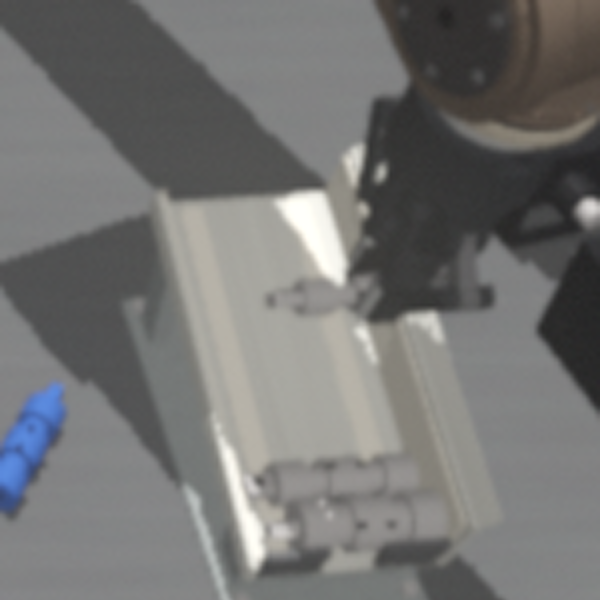

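```bash
python3 -m handwheel '[[[0,0,0,0,0.7,18,1],[0,0,0,0,0.7,18,1],[0,0,0,0,0.8,18,1],[0,0,0,0,0.8,18,1],[0,0,0,0,0,16,1]]]';  for i in 1 2 3; do python3 -m handwheel '[[[0,0,0,0,0,1.2,1]]]' | grep -E "eef|force"; done; python3 -c "
from kin import *
p,R=pose();print('off from ref:',R.inv().apply(p-ramp(.115,-.008,.015))*1e3)"
```

```text
time: 48.38
eef_pos: [0.5618, 0.3439, 0.0918]
tool_rot: [0.994, 0.047, -0.102, 0.005]
wrist_force: [0.6, 0.0, -1.7]
grip_width: 0.204
eef_pos: [0.5612, 0.3438, 0.0903]
wrist_force: [0.1, -0.9, -1.5]
eef_pos: [0.562, 0.3442, 0.0908]
wrist_force: [-0.3, -0.4, -1.8]
eef_pos: [0.5617, 0.3441, 0.0898]
wrist_force: [0.1, -0.6, -1.0]
off from ref: [ 0.1411  3.8939 -4.3137]
```

```bash
for i in 1 2 3; do python3 -m handwheel '[[[0,0,0,0,-1.1,1.2,1]]]' | grep -E "eef|force"; done; python3 -c "
from kin import *
p,R=pose();print('off from ref:',R.inv().apply(p-ramp(.115,-.008,.015))*1e3)"
```

```text
eef_pos: [0.5612, 0.3451, 0.0885]
wrist_force: [0.5, 0.2, -0.9]
eef_pos: [0.5607, 0.3462, 0.0871]
wrist_force: [-0.3, 0.5, -0.9]
eef_pos: [0.5608, 0.3474, 0.0864]
wrist_force: [2.6, -1.7, 7.8]
off from ref: [ 0.2646  0.5121 -0.8213]
```

```bash
python3 -m handwheel '[[[0,0,0,0,0,0,0.5],[0,0,0,0,0,0,0.3],[0,0,0,0,0,0,0.1],[0,0,0,0,0,0,0.1],[0,0,0,0,0,-6,0.1],[0,0,0,0,0,-8,0.1],[0,0,0,0,0,-15,0.1],[0,0,0,0,0,-25,0.1]]]'; python3 -m handwheel '[[[0,0,0,-15,0,-30,0],[0,0,0,-15,0,-30,0],[0,0,0,-15,0,-30,0]]]'; python3 - <<'E'
from fit import *
from kin import ramp,MY
p,d=env.capture("scene");np.save("pics/scene9.npy",d);cv2.imwrite(f"pics/m6.png",cv2.resize(p[100:260,350:500,::-1],None,fx=4,fy=4,interpolation=cv2.INTER_CUBIC)[:600])
W=cloud("scene",d)
for s,r in((.016,.016),(.0448,.013),(.0676,.01)):
    r1=ramp(s,-.008,r); P=pts(W,(.56,.7,.28,.42),(.05,.12)); P=P[np.linalg.norm((P-r1)[:,[0,2]],axis=1)<r+.004]
    x=lying(P,r,[*r1,MY-1.5*np.pi]); print(len(P),r1,x,np.linalg.norm(x[0][:3]-r1))
E
```

```text
time: 50.12
eef_pos: [0.5713, 0.3481, 0.1395]
tool_rot: [0.994, 0.047, -0.102, 0.005]
wrist_force: [0.9, -0.3, 0.1]
grip_width: 0.445
time: 50.5
eef_pos: [0.5454, 0.3457, 0.2381]
tool_rot: [0.994, 0.047, -0.101, 0.004]
wrist_force: [-0.3, 0.5, 0.3]
grip_width: 0.504
820 [0.657  0.3566 0.066 ] (array([ 0.655 ,  0.3592,  0.0647, -1.5253]), 669, np.float64(0.0011360539456158683)) 0.003539347188486735
598 [0.6283 0.354  0.0691] (array([ 0.6258,  0.3499,  0.0681, -1.4898]), 475, np.float64(0.000975999181083877)) 0.004904408947547145
411 [0.6055 0.3519 0.0709] (array([ 0.6031,  0.3531,  0.0697, -1.4764]), 331, np.float64(0.0010682494792414836)) 0.0029452310686856145
```

View pics/m6.png

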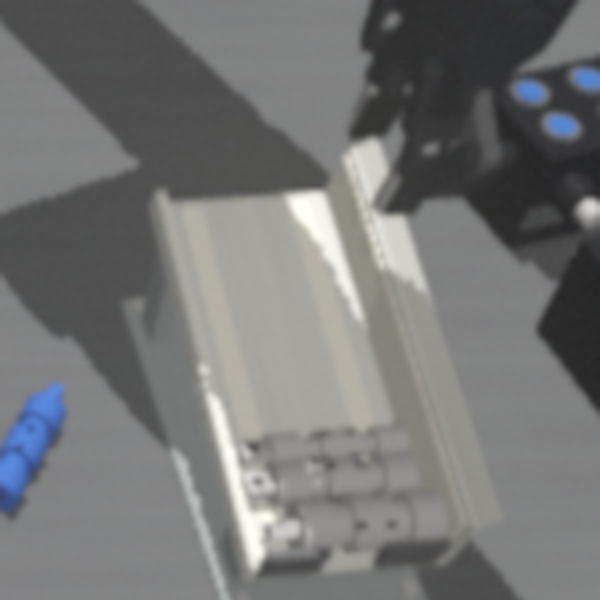

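All three spools lie in order with their tangs at the lip, each within 5 mm of its point, and the gripper is clear. Handing in.

```bash
python3 -c "
from station import env
print(env.get_obs()['time'],env.get_obs()['wrist_force']); print(env.close_job())"
```

```text
50.55 [0.34748061 1.2097827  3.82112262]
the job is handed in; nothing more can be done
None
```

All three spools are in the magazine in build order: the thick one against the stop, then the medium, then the thin. I handed in at 50.6 s of the 72 s allowed; no verdict was reported.

- **How it was done:** I took the thick and thin spools from the tray with the tool tilted and laid each in vee_b. I regrasped them across the middle and released each on the ramp to roll down. The medium spool went straight from vee_a.
- **Last check (scene camera only):** the mid-barrels measured 3.5 mm (thick), 4.9 mm (medium) and 2.9 mm (thin) from my estimates of rest_1, rest_2 and rest_3. They lay square within about 0.05 rad, with the tangs at the low lip. The gripper was clear and about 0.1 m above the ramp.
- **Bystanders:** in the pictures during the run the cartridge, jar and wrench looked unmoved. I did not measure them again at the end, and the valve bank was not in my later crops.
- **What disagreed:**
  - My first fit of vee_b was a few mm off to one side. Setting the thick spool down briefly pressed on one arm of the rest with about 20–30 N, until I shifted sideways.
  - The contact heights suggest the ramp is 1–3 mm lower than I fitted.
  - The last wrist-force reading was about 4 N with nothing near the gripper. I did not explain it; earlier readings with the gripper free stayed below about 1.5 N.

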